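# Refit the valve knob on the dosing turret

### The arm

A 6-joint arm with a two-finger parallel gripper is mounted at the origin on the work surface. World frame = base frame: x ahead of the robot, y to its left, z up, the work surface at z = 0. Lengths are in m, angles in degrees, forces in N, time in s.
With the tool pointing down it reaches from about 0.4 to 0.825 m from the base axis. Payload 7 kg.
Tool frame: the origin (TCP) lies at the very end of the fingers, on their centre line; the grasp point (between the pads) lies 19 mm behind it (ctrl.hold_point_z is the distance from the TCP to the grasp point, in m); z points along the fingers, x is the direction in which the jaws open and shut, and the axes are right-handed (so a half turn about z gives the same grasp; the last joint's range is limited). The gripper opens to 88 mm and grips with 3 to 60 N. Pads are 19 mm wide; open, the fingers measure 130 mm over their backs; the gripper's body (78 mm by 193 mm) begins 47 mm behind the grasp point.
Start: joints at [-59.066, 20.546, 0.682, 0, -70.136, -16.507], TCP at [0.168, -0.654, 0.227] pointing down, gripper open.
Joint ranges: [-176.03, 176.03], [-82.01, 121.73], [-58.28, 71.71], [-173.87, 95.51], [-174.79, -0.11], [-173.66, 173.66]. Speed limits (degrees/s): [136.94, 136.94, 172.46, 180, 180, 180].

### API

Orientations are given as [roll, pitch, yaw] about the fixed x, y, z axes, in that order (R = Rz(yaw) Ry(pitch) Rx(roll)).
In Python, from plant import ctrl gives the robot as it stands.
- The arm moves only by the tool servo_tool, never from a script. Its argument "rows" is text: rows parted by semicolons, each of 6 numbers parted by spaces: the shift along the tool's x, y, z in cm, then the turn, a rotation vector about the tool's x, y, z in rad. In form: tx ty tz ax ay az; .... A call has 1 to 5 rows; each row shifts and turns the pose as measured when the row begins, along the tool's axes as they then stand; what a row does not reach is not made up. A row lasts 1/12 s, in which the tool goes at most 41.7 mm and 7.16 degrees, less where a joint would pass 70% of its speed; a pose out of reach is approached as far as the arm can. A call is refused whole if a number of a shift passes 4.17 or a number of a turn 0.125, either way. A call with a gripper value outside its range is refused whole. "grip" is the finger opening in cm, from 0 to 8.76, set as the call begins (left out, the last holds). The fingers move at their own pace and stop on an object; the grip force is fixed at half the most. Time passes only in rows, so rows that do not move let the fingers close. It gives the time, the measured TCP pose, the force and the opening at its end, in the units of the state.
- ctrl.get_obs(): the state, without advancing time (a new reading comes with each control period).
- ctrl.snapshot(name): name is "scene" or "top" or "wrist"; returns a dict with "frame" (400x640x3 uint8, red, green, blue), "K" (3x3 intrinsics, pixels), "eye" and "attitude" of the camera in the world. Camera axes: x right, y up, looking along -z (the intrinsics and any distortion apply to the point x, -y, -z); pixel columns grow to the right and rows downward; lengths in m; the calibration is good to about 2 mm. A picture is of the moment at which its call begins. There is no depth.
- ctrl.close_job(): hands the job in, once; it reports no verdict.
Trained networks look in a picture, given as the dict that the camera call returned (one of the last four; its "shot" number tells which), for a name from the list of things; names that differ only in an ending like _2 or _b are one class to them, and where a whole thing is asked for, a point or a joint stands for the part that bears it (a point fixed in the world has none). Each returns a list of dicts, best first, with "confidence" (0 to 1); they miss things now and then, are a little off and sometimes report something else, mostly with a low value. They report only what shows in the picture. A call takes as long as a camera call.
- ctrl.spot_in(label, picture): "point" ([x, y, z] in m, in world coordinates, good to about 4 mm: the middle of the surface that is visible of it).
- ctrl.outline_of(label, picture): "pixels" (400x640 bool, what is visible of it).
- ctrl.place_of(label, picture): "point" ([x, y, z] in m, in world coordinates, good to about 4 mm: a listed point, or the origin of a listed thing).
The state is a dict: "clock": time; "joint_pos": joint angles; "qvel": joint speeds; "tau": joint torques, N m; "tool_pos": TCP position; "orientation": TCP orientation; "force": force on the tool from outside, world axes, zero at the start; "moment": the same for the moment, N m; "opening": finger opening in m.
Only numpy, scipy, OpenCV 4.12 (cv2) and the standard library are available. Lean on these libraries where they do the work, as an engineer would, in place of code of your own. Each camera call takes 0.05 s, during which the arm holds its last target.

### The job

A white valve knob has come off the dosing turret and lies on the bench. Using the turret's centre handle, turn the turret one click counter-clockwise (seen from above), so that the bare D-shaped stem comes out from under the dosing head to the black pointer at the front and the turret rests in its click. Then fit the loose knob on that stem, nose on the side of the flat, right down on the collar, push knob and stem in against the spring as far as they go, and finish while still holding the knob pushed in; leave the other things on the bench where they are.

Things in the scene. Friction and masses are not known exactly. Their poses are not given: they have to be found in the camera images.
- turret (a joint): Turret angle in rad: 0 at the start, growing counter-clockwise seen from above. Clicks every 72 degrees, the next at 1.257. Between clicks a torque of at most 0.2 N m pulls to the nearer click; let go within 0.3 rad of one it snaps home. The turret is a dark steel disc 204 mm across, top 64 mm above the bench, five stations at 80 mm radius, on a white and blue base 250 mm square, 52 mm high.
- turret_handle (a point): Middle of the turret's centre handle, on the turning axis, 124 mm above the bench: a grey bar 60 mm long, 14 mm thick, 30 mm high (15 mm above and below this point) on a round post 26 mm across. The point turns with the turret; the bar runs along the direction 36 degrees clockwise (-0.628 rad about z) from the point's x axis.
- head_end (a point): Inner end of the dosing head, 69 mm from the turret's axis, 131 mm above the bench: a fixed white arm 24 mm wide, 14 mm thick, reaching in level over the stem's first station from a steel column at the edge of the base; its short nozzle hangs to 118 mm above the bench. It leaves no room for a knob there.
- stem_seat (a point): The bare steel valve stem: point on its axis on top of its collar (22 mm across), 75 mm above the bench when not pushed in. Above it the D-shaft: 18 mm long, diameter 14 mm, one flat 2.5 mm from the axis facing this point's +x, last 2.5 mm tapered, z up. A white tab at its foot, 26 mm out, points the same way: after the click, away from the robot within 70 degrees. It turns only above 0.4 N m.
- front_station (a point): Fixed point on the turret's top face at the front station, beside the black pointer on the base, 64 mm above the bench, 80 mm from the turret's axis: the stem must come here. The fitted knobs either side then stand 94 mm away, their tops 115 mm above the bench.
- stem (a joint): How far the stem is pushed in, m: 0 out, 0.006 at its stop; spring force about 4.5 N at first, 10 N at the stop.
- knob_center (a point): Centre of the loose knob, on its bore's axis, 20 mm above the bench as it stands bore down. White plastic, 40 mm high, 60 g; two flat sides 24 mm apart (across its y), body 17 mm either way along x, wedge nose out to 25 mm at +x. Nose away from the robot within 50 degrees; it stands left or right of the unit, swapping places with stopper and small jar. Fully home it is 20 mm above stem_seat.
- knob_nose (a point): Tip of the loose knob's nose, 25 mm from the bore's axis along the knob's x, half-way up.
- knob: The loose knob; origin on the bore's axis at its underside, axes as knob_center. The D-shaped bore in the underside is 21 mm deep, 16 mm in diameter, with a flat 3.3 mm from the axis on the +x (nose) side: nose and stem flat go on the same side.
- stopper: Off-white rubber stopper, a cone 28 mm high and 28 mm across at the top; a bystander. Origin under its centre.
- jar: Small amber glass jar with grey lid, 40 mm across, 50 mm high; a bystander. Origin under its centre.
- washbottle: White plastic bottle with blue cap, 60 mm across, 160 mm high; a bystander. Origin under its centre.
- spatula: Steel spatula 180 mm long lying along its x; a bystander.
- screwdriver: Black-handled screwdriver 190 mm long lying along its x; a bystander.

How it is judged (in metres and radians):
On the way, in this order (a step that is already met when the one before it is completed fails the run):
1. the turret rests in the next click, with the bare stem at the front pointer and the knob not yet on it (value of joint turret between 1.167 and 1.347 rad and horizontal distance between knob_center and stem_seat above 0.02 m and velocity of joint turret between -0.05 and 0.05 rad/s), for 0.2 s.
2. the knob sits right down on the stem's collar, nose on the flat's side (horizontal distance between knob_center and stem_seat below 0.003 m and z of knob_center in the frame of stem_seat between 0.016 and 0.0225 m and angle between the x axis of knob_center and the x axis of stem_seat, either way round below 0.25 rad and angle between the z axis of knob_center and the z axis of stem_seat, either way round below 0.12 rad and x of knob_nose in the frame of stem_seat above 0.015 m), for 0.1 s.
At the end, for the whole second after the job is handed in: Turret within 0.09 rad of its next click; knob on the stem: axes within 3 mm, centre 16 to 22.5 mm above the collar, nose on the flat's side within 0.25 rad, tilt under 0.12 rad; stem pushed in by more than 4 of its 6 mm, the fingers still bearing on the knob with over 1 N (all of step 2 and value of joint turret between 1.167 and 1.347 rad and value of joint stem above 0.004 m and contact force between the fingers and knob above 1 N); the arm keeps its last pose, push and grip.
It fails at once if another thing on the bench is moved by more than 30 mm (distance of any of stopper, jar, washbottle, spatula, screwdriver from where it was at the start of the episode above 0.03 m).
It also fails if it takes over 54 s, if anything falls off the work surface, if the arm or the gripper's body presses on something with over 40 N, if the wrist force passes 120 N, or if a joint passes its speed limit or range.

## Working session

There is one attempt and no reset: what is moved stays moved. The work goes in short steps, Python scripts to look and compute and a tool call to move; the robot and the scene stay as the last step left them, time stands still between calls to the robot, and variables do not carry over. Pictures are saved under pics/ and viewed, and the job is handed in when it is done.

Besides the shell and the picture viewer there is one more tool, called as a command line: name --argument value ..., lists and objects as JSON in quotes. servo_tool: Moves the arm, as the interface text tells. Its arguments: {"type":"object","properties":{"rows":{"type":"string"},"grip":{"type":"number"}},"required":["rows"]}

```bash
ls; mkdir -p pics; cat > h.py <<'E'
import numpy as np, cv2, sys
from plant import ctrl
from scipy.spatial.transform import Rotation as R
def snap(n,f):
    s=ctrl.snapshot(n); cv2.imwrite('pics/'+f,s['frame'][:,:,::-1]); return s
def att(s):
    a=np.array(s['attitude'],float)
    return a if a.shape==(3,3) else R.from_euler('xyz',a,degrees=True).as_matrix()
def proj(s,p):
    c=att(s).T@(np.array(p)-np.array(s['eye'])); q=np.array(s['K'])@np.array([c[0],-c[1],-c[2]]); return q[:2]/q[2]
def ray(s,uv,z):
    d=np.linalg.inv(np.array(s['K']))@np.array([uv[0],uv[1],1.]); d=att(s)@np.array([d[0],-d[1],-d[2]]); e=np.array(s['eye']); return e+d*(z-e[2])/d[2]
E
python3 - <<'E'
from h import *
print(ctrl.get_obs())
for n in ['scene','top']:
    s=snap(n,n+'0.png'); print(n,s['eye'],s['attitude'],s['K'],[k for k in s])
    for l in ['turret_handle','head_end','stem_seat','front_station','knob_center','knob_nose','stopper','jar','washbottle','spatula','screwdriver']:
        r=ctrl.place_of(l,s); print(l,[(np.round(x['point'],4),round(x['confidence'],2)) for x in r[:2]])
E
```

```text
pics
{'clock': 0.0, 'joint_pos': array([-5.90646469e+01,  2.05913289e+01,  6.34298543e-01, -2.06091928e-02,
       -7.01357218e+01, -1.65076603e+01]), 'qvel': array([-0.0177309 , -0.03420531,  0.01620417, -0.11006051,  0.02239528,
        0.02765962]), 'tau': array([ 5.15685842e-04, -5.82707334e+01,  2.93053633e+01,  6.99657887e+00,
        6.85199499e-03, -1.77102997e-04]), 'tool_pos': array([ 0.16804697, -0.65324495,  0.22562633]), 'orientation': array([-1.79992218e+02, -9.44345885e-02,  1.04420668e+02]), 'force': array([-0.14393519, -0.23613085, -0.28934791]), 'moment': array([ 0.00841338, -0.01449442,  0.05585624]), 'opening': 0.08753706608281102}
scene [ 1.26326717 -0.31509535  0.64715436] [55.30380901  0.50025191 67.03553308] [[368.97567368   0.         315.97688643]
 [  0.         368.97567368 203.11547237]
 [  0.           0.           1.        ]] ['frame', 'K', 'eye', 'attitude', 'shot']
turret_handle [(array([ 0.6153, -0.0938,  0.1234]), 0.57)]
head_end [(array([ 0.5991, -0.0198,  0.1297]), 0.56)]
stem_seat [(array([ 0.5938, -0.0155,  0.0749]), 0.62), (array([ 0.59  , -0.4
[... 825 characters left out ...]
, 0.72)]
head_end [(array([ 0.5984, -0.0208,  0.1305]), 0.93), (array([ 4.564e-01, -3.418e-01, -1.000e-04]), 0.33)]
stem_seat []
front_station [(array([ 0.5299, -0.0843,  0.0671]), 0.93), (array([ 0.6792, -0.4017, -0.003 ]), 0.74)]
knob_center [(array([0.4555, 0.2601, 0.0185]), 0.46)]
knob_nose [(array([0.4755, 0.2518, 0.0177]), 0.6)]
stopper [(array([ 0.5907,  0.2881, -0.0038]), 0.53)]
jar [(array([ 5.899e-01, -4.678e-01,  2.000e-04]), 0.52), (array([ 0.4556, -0.3417,  0.0007]), 0.49)]
washbottle [(array([ 0.5895, -0.4626,  0.0009]), 0.79)]
spatula [(array([ 0.6788, -0.3967, -0.0013]), 0.8), (array([ 0.5938, -0.0198,  0.1328]), 0.36)]
screwdriver [(array([ 0.4983,  0.4028, -0.0033]), 0.73)]
```

View pics/scene0.png

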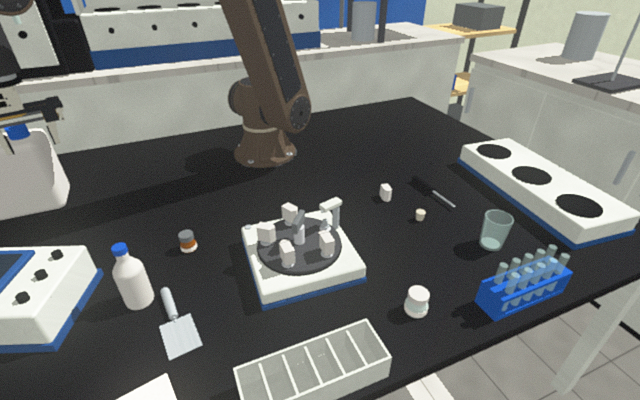

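View pics/top0.png

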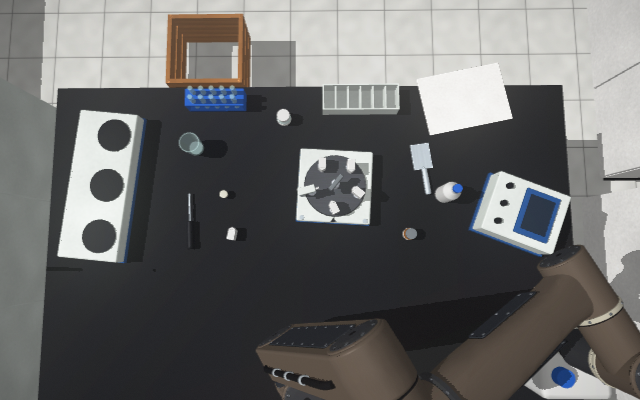

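```bash
cat >> h.py <<'E'
def plan(p,yaw=None,n=None,vmax=4.0,wmax=0.12):
    o=ctrl.get_obs(); Rt=R.from_euler('xyz',o['orientation'],degrees=True)
    y=o['orientation'][2] if yaw is None else yaw
    # half-turn equivalents left to caller
    G=R.from_euler('xyz',[180,0,y],degrees=True)
    d=(np.array(p)-o['tool_pos'])*100; rv=(Rt.inv()*G).as_rotvec()
    if n is None: n=int(max(np.ceil(np.abs(d).max()/vmax),np.ceil(np.abs(rv).max()/wmax),np.ceil(np.linalg.norm(d)/4.1),1))
    rows=[]
    for i in range(n):
        Ri=Rt*R.from_rotvec(rv*i/n); s=Ri.inv().apply(d/n)
        rows.append(' '.join('%.2f'%x for x in s)+' '+' '.join('%.3f'%x for x in rv/n))
    print(n,'rows; at',np.round(o['tool_pos'],4),np.round(o['orientation'],2),'t',round(o['clock'],2))
    for i in range(0,n,5): print('; '.join(rows[i:i+5]))
E
python3 - <<'E'
from h import *
t=cv2.imread('pics/top0.png')[140:235,290:385]; cv2.imwrite('pics/t1.png',cv2.resize(t,None,fx=6,fy=6,interpolation=cv2.INTER_CUBIC))
s=snap('wrist','w0.png'); print(s['eye'],s['attitude'],s['K'])
plan([0.56,-0.09,0.30],104.4)
E
```

```text
[ 0.08750159 -0.67433012  0.38376385] [-1.79139192e+01  5.02952065e-02  1.04460934e+02] [[317.85870494   0.         317.8497374 ]
 [  0.         317.85870494 202.98542733]
 [  0.           0.           1.        ]]
17 rows; at [ 0.1682 -0.6537  0.2266] [-180.      0.    104.43] t 1.25
2.64 3.06 -0.43 -0.000 0.000 0.000; 2.64 3.06 -0.43 -0.000 0.000 0.000; 2.64 3.06 -0.43 -0.000 0.000 0.000; 2.64 3.06 -0.43 -0.000 0.000 0.000; 2.64 3.06 -0.43 -0.000 0.000 0.000
2.64 3.06 -0.43 -0.000 0.000 0.000; 2.64 3.06 -0.43 -0.000 0.000 0.000; 2.64 3.06 -0.43 -0.000 0.000 0.000; 2.64 3.06 -0.43 -0.000 0.000 0.000; 2.64 3.06 -0.43 -0.000 0.000 0.000
2.64 3.06 -0.43 -0.000 0.000 0.000; 2.64 3.06 -0.43 -0.000 0.000 0.000; 2.64 3.06 -0.43 -0.000 0.000 0.000; 2.64 3.06 -0.43 -0.000 0.000 0.000; 2.64 3.06 -0.43 -0.000 0.000 0.000
2.64 3.06 -0.43 -0.000 0.000 0.000; 2.64 3.06 -0.43 -0.000 0.000 0.000
```

View pics/t1.png

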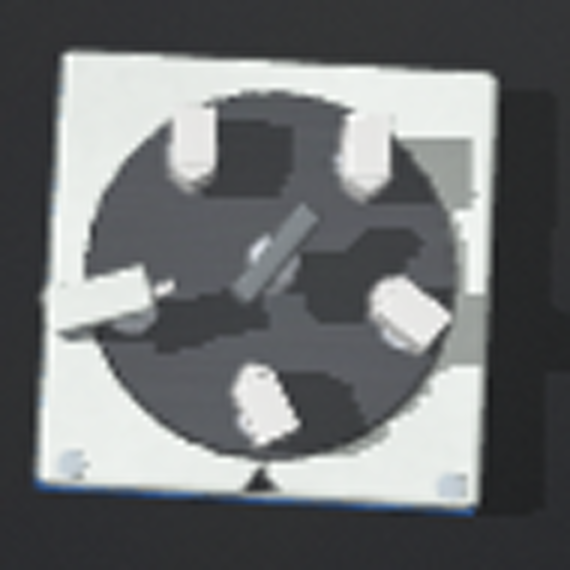

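View pics/w0.png

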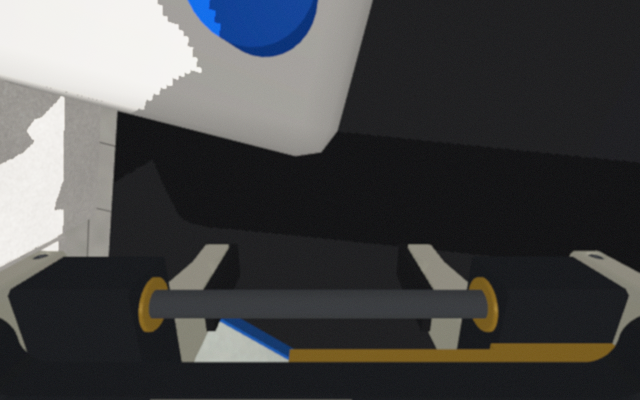

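```bash
python3 - <<'E'
from h import *
plan([0.64,-0.12,0.30],47)
E
```

```text
18 rows; at [ 0.1682 -0.6537  0.2266] [-180.      0.    104.43] t 1.25
2.22 3.28 -0.41 -0.000 0.000 0.056; 2.40 3.15 -0.41 -0.000 0.000 0.056; 2.57 3.01 -0.41 -0.000 0.000 0.056; 2.73 2.86 -0.41 -0.000 0.000 0.056; 2.89 2.71 -0.41 -0.000 0.000 0.056
3.03 2.54 -0.41 -0.000 0.000 0.056; 3.17 2.37 -0.41 -0.000 0.000 0.056; 3.30 2.19 -0.41 -0.000 0.000 0.056; 3.41 2.00 -0.41 -0.000 0.000 0.056; 3.52 1.81 -0.41 -0.000 0.000 0.056
3.62 1.61 -0.41 -0.000 0.000 0.056; 3.70 1.41 -0.41 -0.000 0.000 0.056; 3.77 1.20 -0.41 -0.000 0.000 0.056; 3.83 0.99 -0.41 -0.000 0.000 0.056; 3.88 0.77 -0.41 -0.000 0.000 0.056
3.92 0.55 -0.41 -0.000 0.000 0.056; 3.94 0.34 -0.41 -0.000 0.000 0.056; 3.96 0.12 -0.41 -0.000 0.000 0.056
```

servo_tool --rows "2.2 3.3 -0.4 0 0 0.056; 2.4 3.2 -0.4 0 0 0.056; 2.6 3.0 -0.4 0 0 0.056; 2.7 2.9 -0.4 0 0 0.056; 2.9 2.7 -0.4 0 0 0.056"

```text
clock: 1.67
tool_pos: [0.2992, -0.5055, 0.2436]
orientation: [-179.8, -0.1, 87.2]
force: [0.9, 0.3, 0.9]
opening: 0.0877
```

servo_tool --rows "3.0 2.5 -0.4 0 0 0.056; 3.2 2.4 -0.4 0 0 0.056; 3.3 2.2 -0.4 0 0 0.056; 3.4 2.0 -0.4 0 0 0.056; 3.5 1.8 -0.4 0 0 0.056"

```text
clock: 2.08
tool_pos: [0.439, -0.3536, 0.266]
orientation: [-179.9, -0.0, 70.2]
force: [0.4, -1.5, -0.9]
opening: 0.0877
```

servo_tool --rows "3.6 1.6 -0.4 0 0 0.056; 3.7 1.4 -0.4 0 0 0.056; 3.8 1.2 -0.4 0 0 0.056; 3.8 1.0 -0.4 0 0 0.056; 3.9 0.8 -0.4 0 0 0.056"

```text
clock: 2.5
tool_pos: [0.5815, -0.2034, 0.2895]
orientation: [179.9, -0.1, 53.4]
force: [-0.0, -0.5, -0.7]
opening: 0.0879
```

```bash
python3 - <<'E'
from h import *
print(ctrl.get_obs()['joint_pos'])
plan([0.64,-0.12,0.30],47)
E
```

```text
[-1.15933086e+00  1.30505681e+01 -1.59573009e+00 -2.67066998e-02
 -7.51773736e+01 -1.25395184e+02]
3 rows; at [ 0.5815 -0.2034  0.2895] [ 1.7987e+02 -1.2000e-01  5.3440e+01] t 2.5
3.40 -0.09 -0.34 0.001 -0.001 0.037; 3.39 -0.22 -0.34 0.001 -0.001 0.037; 3.38 -0.34 -0.35 0.001 -0.001 0.037
```

servo_tool --rows "3.4 -0.1 -0.3 0 0 0.037; 3.4 -0.2 -0.3 0 0 0.037; 3.4 -0.3 -0.3 0 0 0.037; 0 0 0 0 0 0"

```text
clock: 2.83
tool_pos: [0.6478, -0.1102, 0.2992]
orientation: [179.8, -0.2, 46.8]
force: [-0.1, -0.7, 0.4]
opening: 0.0878
```

```bash
python3 - <<'E'
from h import *
s=snap('wrist','w1.png'); print(s['eye'],s['attitude'])
for l in ['turret_handle','head_end','stem_seat','front_station']:
        r=ctrl.place_of(l,s); print(l,[(np.round(x['point'],4),round(x['confidence'],2),np.round(proj(s,x['point']))) for x in r[:2]])
r=ctrl.outline_of('turret_handle',s)
for x in r[:2]: 
    m=x['pixels'].astype(np.uint8); print(x['confidence'],m.sum())
E
```

```text
[ 0.58641038 -0.05253665  0.45618493] [-18.14888461  -0.1791255   46.83169764]
turret_handle [(array([ 0.6137, -0.0847,  0.1279]), 0.98, array([312., 142.]))]
head_end [(array([ 0.5962, -0.023 ,  0.1323]), 0.6, array([346.,  84.]))]
stem_seat [(array([ 0.5941, -0.0116,  0.0796]), 0.62, array([349.,  77.]))]
front_station [(array([ 0.5377, -0.0811,  0.0623]), 0.65, array([270.,  84.]))]
0.56 22391
```

View pics/w1.png

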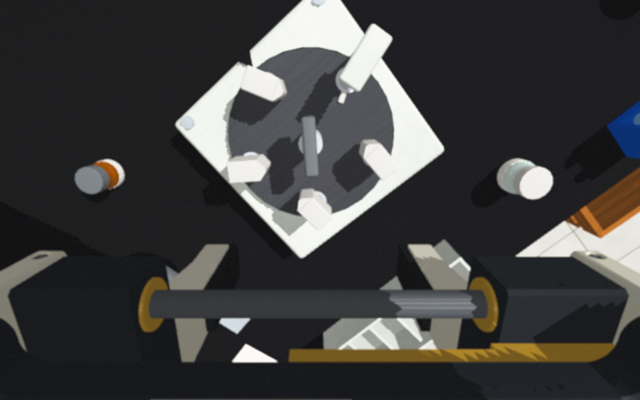

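```bash
python3 - <<'E'
from h import *
im=cv2.imread('pics/w1.png')[100:190,265:360]; cv2.imwrite('pics/w1c.png',cv2.resize(im,None,fx=6,fy=6,interpolation=cv2.INTER_CUBIC))
im=cv2.imread('pics/w1.png')[15:110,310:400]; cv2.imwrite('pics/w1d.png',cv2.resize(im,None,fx=6,fy=6,interpolation=cv2.INTER_CUBIC))
E
```

```text
(no output)
```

View pics/w1c.png

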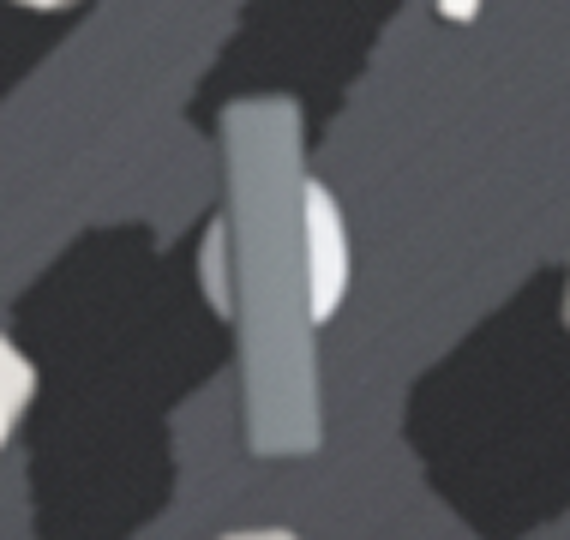

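View pics/w1d.png

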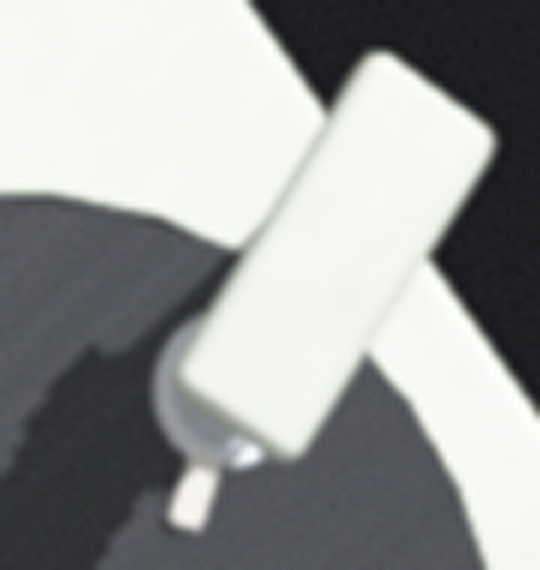

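```bash
python3 - <<'E'
from h import *
s=ctrl.snapshot('wrist')
c=[ray(s,(u/6+265,v/6+100),.139) for u,v in [(222,100),(298,97),(320,450),(250,455)]]
c=np.array(c); print(c.round(4), c.mean(0))
a=(c[0]+c[1]-c[2]-c[3])/2; print(np.linalg.norm(a),np.degrees(np.arctan2(a[1],a[0])))
t=[ray(s,(u/6+310,v/6+15),.066) for u,v in [(203,468),(188,525)]]; d=t[1]-t[0]; print(t,np.degrees(np.arctan2(d[1],d[0])))
b=np.degrees(np.arctan2(-a[1],-a[0])); print(b)
plan([c.mean(0)[0],c.mean(0)[1],.2],(b+90))
plan([c.mean(0)[0],c.mean(0)[1],.113],(b+90))
E
```

```text
[[ 0.5849 -0.0796  0.139 ]
 [ 0.5929 -0.0704  0.139 ]
 [ 0.6377 -0.1076  0.139 ]
 [ 0.6301 -0.1169  0.139 ]] [ 0.61141887 -0.09364335  0.139     ]
0.05843013987787726 140.36726227701283
[array([ 0.59960844, -0.03072073,  0.066     ]), array([ 0.6054469 , -0.03987805,  0.066     ])] -57.479552766203874
-39.632737722987166
3 rows; at [ 0.6441 -0.1158  0.2999] [179.81  -0.18  46.67] t 3.18
-0.22 -1.31 3.33 0.001 -0.001 -0.022; -0.19 -1.31 3.33 0.001 -0.001 -0.022; -0.16 -1.31 3.33 0.001 -0.001 -0.022
5 rows; at [ 0.6441 -0.1158  0.2999] [179.81  -0.18  46.67] t 3.18
-0.14 -0.79 3.74 0.001 -0.001 -0.013; -0.13 -0.79 3.74 0.001 -0.001 -0.013; -0.11 -0.79 3.74 0.001 -0.001 -0.013; -0.10 -0.79 3.74 0.001 -0.001 -0.013; -0.09 -0.79 3.74 0.001 -0.001 -0.013
```

```bash
python3 - <<'E'
from h import *
s=snap('wrist','w2.png')
m=cv2.cvtColor(s['frame'],cv2.COLOR_RGB2BGR)[100:190,265:360]; cv2.imwrite('pics/w2c.png',cv2.resize(m,None,fx=6,fy=6,interpolation=cv2.INTER_CUBIC))
print(s['eye'],ctrl.get_obs()['tool_pos'])
np.save('w2.npy',np.array([s['eye'],s['attitude']]))
E
```

```text
[ 0.58293634 -0.05789806  0.45688516] [ 0.64414335 -0.11571731  0.30003228]
```

View pics/w2c.png

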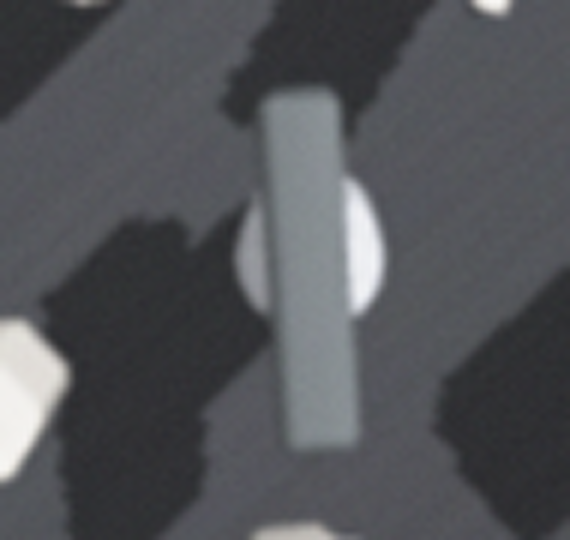

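```bash
python3 - <<'E'
from h import *
s=ctrl.snapshot('wrist')
c=[ray(s,(u/6+265,v/6+100),.139) for u,v in [(262,95),(338,88),(360,443),(290,448)]]
c=np.array(c);  print(s['eye'],c.mean(0))
a=(c[2]+c[3]-c[0]-c[1])/2; b=np.degrees(np.arctan2(a[1],a[0])); print(b, np.linalg.norm(a))
x,y=c.mean(0)[:2]
plan([x,y,.18],b+90,n=4)
E
```

```text
[ 0.58297756 -0.05788615  0.45692739] [ 0.61526296 -0.08811011  0.139     ]
-39.27700320931333 0.0583529505649151
4 rows; at [ 0.6442 -0.1157  0.3   ] [179.81  -0.19  46.66] t 3.28
-0.01 -1.01 3.00 0.001 -0.001 -0.018; 0.01 -1.01 3.00 0.001 -0.001 -0.018; 0.03 -1.00 3.00 0.001 -0.001 -0.018; 0.05 -1.00 3.00 0.001 -0.001 -0.018
```

servo_tool --rows "0 -1 3 0 0 -0.018; 0 -1 3 0 0 -0.018; 0 -1 3 0 0 -0.018; 0.1 -1 3 0 0 -0.018; 0 0 0 0 0 0" --grip 4.5

```text
clock: 3.7
tool_pos: [0.6151, -0.0918, 0.1796]
orientation: [179.4, -0.5, 50.6]
force: [-1.0, 0.1, -0.9]
opening: 0.0597
```

```bash
python3 - <<'E'
from h import *
plan([.6153,-.0885,.114],50.7)
s=snap('wrist','w3.png')
E
```

```text
2 rows; at [ 0.6151 -0.0918  0.1796] [179.42  -0.5   50.63] t 3.7
0.10 -0.13 3.28 0.005 -0.004 -0.001; 0.12 -0.11 3.28 0.005 -0.004 -0.001
```

View pics/w3.png

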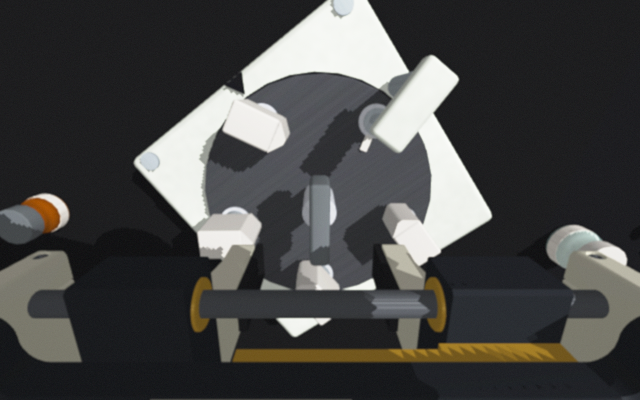

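servo_tool --rows "0.1 -0.1 2.2 0.004 -0.003 0; 0 -0.1 2.2 0.004 -0.003 0; 0.1 0 2.1 0 0 0; 0 0 0 0 0 0"

```text
clock: 4.08
tool_pos: [0.6251, -0.0925, 0.127]
orientation: [179.0, -0.7, 50.5]
force: [-0.2, -0.3, -0.5]
opening: 0.0453
```

```bash
python3 - <<'E'
from h import *
plan([.6153,-.0885,.114],50.7)
s=snap('wrist','w4.png')
E
```

```text
1 rows; at [ 0.6251 -0.0925  0.127 ] [179.01  -0.65  50.51] t 4.08
-0.33 -1.04 1.27 0.017 -0.011 -0.003
```

View pics/w4.png

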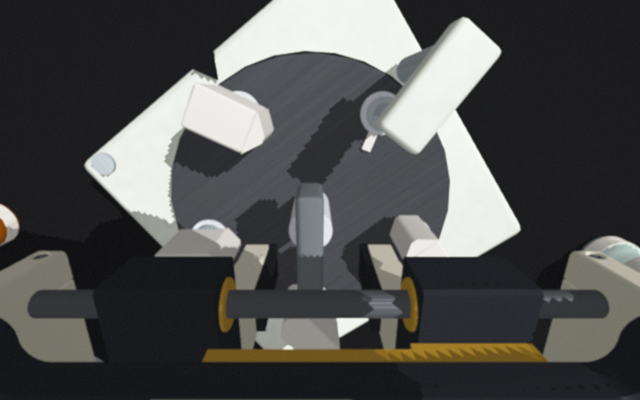

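servo_tool --rows "-0.3 -1.0 0.4 0.017 -0.011 0; 0 0 0 0 0 0; 0 0 0 0 0 0"

```text
clock: 4.38
tool_pos: [0.62, -0.0896, 0.1317]
orientation: [179.6, -0.3, 50.5]
force: [0.8, -0.4, 0.6]
opening: 0.0448
```

```bash
python3 - <<'E'
from h import *
print(ctrl.get_obs()['qvel'])
plan([.6153,-.0885,.114],50.7)
E
```

```text
[ 0.07855325 -0.94166436  0.74328526 -0.41870494 -1.93128984 -0.023119  ]
1 rows; at [ 0.62   -0.0896  0.1317] [179.56  -0.3   50.51] t 4.38
-0.23 -0.44 1.76 0.008 -0.005 -0.003
```

servo_tool --rows "-0.2 -0.4 0.9 0.008 -0.005 0; 0 0 0.6 0 0 0; 0 0 0 0 0 0"

```text
clock: 4.63
tool_pos: [0.6171, -0.0883, 0.1191]
orientation: [179.8, -0.2, 50.5]
force: [0.2, -0.1, 0.2]
opening: 0.045
```

```bash
python3 - <<'E'
from h import *
plan([.6153,-.0885,.114],50.7)
E
```

```text
1 rows; at [ 0.6171 -0.0883  0.1191] [179.83  -0.22  50.52] t 4.63
-0.13 -0.13 0.51 0.003 -0.004 -0.003
```

servo_tool --rows "-0.1 -0.1 0.4 0.003 -0.003 0; 0 0 0 0 0 0; 0 0 0 0 0 0" --grip 0

```text
clock: 4.88
tool_pos: [0.6153, -0.0885, 0.1143]
orientation: [-180.0, 0.0, 50.5]
force: [0.9, -0.1, 0.3]
opening: 0.0305
```

servo_tool --rows "0 0 0 0 0 0; 0 0 0 0 0 0; 0 0 0 0 0 0"

```text
clock: 5.13
tool_pos: [0.6144, -0.0894, 0.1141]
orientation: [-179.9, 0.2, 50.5]
force: [-4.1, -3.2, 1.9]
opening: 0.014
```

```bash
python3 - <<'E'
from h import *
plan([.6153,-.0885,.114],50.7+72)
o=ctrl.get_obs();print(o['force'],o['moment'],o['opening'],o['joint_pos'])
s=snap('wrist','w5.png')
E
```

```text
11 rows; at [ 0.6144 -0.0894  0.1141] [-1.7991e+02  1.5000e-01  5.0540e+01] t 5.13
0.01 0.00 0.00 -0.000 0.000 -0.114; 0.01 0.00 0.00 -0.000 0.000 -0.114; 0.01 0.00 0.00 -0.000 0.000 -0.114; 0.01 0.00 0.00 -0.000 0.000 -0.114; 0.01 0.01 0.00 -0.000 0.000 -0.114
0.01 0.01 0.00 -0.000 0.000 -0.114; 0.01 0.01 0.00 -0.000 0.000 -0.114; 0.01 0.01 0.00 -0.000 0.000 -0.114; 0.01 0.01 0.00 -0.000 0.000 -0.114; 0.01 0.01 0.00 -0.000 0.000 -0.114
0.00 0.01 0.00 -0.000 0.000 -0.114
[-4.06213171 -3.21311409  1.85502376] [-1.32048249  1.13197492  0.03485993] 0.013974917252106431 [ 9.73237575e+00  2.08383918e+01 -1.46317443e+01  3.40002484e-02
 -5.47059713e+01 -1.39215782e+02]
```

View pics/w5.png

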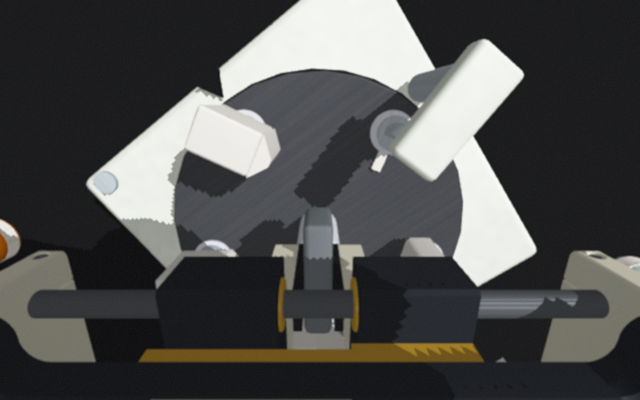

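servo_tool --rows "0 0 0 0 0 -0.06; 0 0 0 0 0 -0.09; 0 0 0 0 0 -0.09; 0 0 0 0 0 -0.09; 0 0 0 0 0 -0.09"

```text
clock: 5.6
tool_pos: [0.6143, -0.0896, 0.1141]
orientation: [-179.9, 0.0, 75.3]
force: [-0.6, -0.0, -0.8]
opening: 0.0143
```

```bash
python3 - <<'E'
from h import *
plan([.6148,-.0890,.114],50.6+72)
o=ctrl.get_obs();print(o['force'],o['moment'],o['opening'],o['joint_pos'])
E
```

```text
7 rows; at [ 0.6143 -0.0896  0.1141] [-1.7986e+02  3.0000e-02  7.5250e+01] t 5.6
0.01 0.00 0.00 -0.000 -0.000 -0.118; 0.01 0.01 0.00 -0.000 -0.000 -0.118; 0.01 0.01 0.00 -0.000 -0.000 -0.118; 0.01 0.01 0.00 -0.000 -0.000 -0.118; 0.01 0.01 0.00 -0.000 -0.000 -0.118
0.01 0.01 0.00 -0.000 -0.000 -0.118; 0.00 0.01 0.00 -0.000 -0.000 -0.118
[-0.57477669 -0.02451567 -0.81047522] [-0.2296354  -0.0629052  -0.20030662] 0.014281704329392785 [ 9.68141456e+00  2.08222657e+01 -1.46280528e+01 -3.72935462e-02
 -5.46862935e+01 -1.14407679e+02]
```

servo_tool --rows "0 0 0 0 0 -0.11; 0 0 0 0 0 -0.11; 0 0 0 0 0 -0.11; 0 0 0 0 0 -0.11; 0 0 0 0 0 -0.11"

```text
clock: 6.02
tool_pos: [0.6144, -0.0897, 0.1141]
orientation: [-179.9, -0.1, 108.3]
force: [0.1, -0.5, -1.1]
opening: 0.014
```

```bash
python3 - <<'E'
from h import *
plan([.6148,-.0890,.114],50.6+72)
o=ctrl.get_obs();print(o['force'],o['moment'],o['opening'])
E
```

```text
3 rows; at [ 0.6144 -0.0897  0.1141] [-1.7988e+02 -6.0000e-02  1.0825e+02] t 6.02
0.02 0.02 0.00 -0.001 -0.000 -0.083; 0.02 0.02 0.00 -0.001 -0.000 -0.083; 0.01 0.02 0.00 -0.001 -0.000 -0.083
[ 0.06723069 -0.49864308 -1.08889548] [-0.22205871 -0.04704131  0.07593487] 0.014008343281029123
```

servo_tool --rows "0 0 0 0 0 -0.09; 0 0 0 0 0 -0.08; 0 0 0 0 0 -0.05; 0 0 0 0 0 0; 0 0 0 0 0 0"

```text
clock: 6.43
tool_pos: [0.6143, -0.0897, 0.1141]
orientation: [-179.9, -0.1, 121.8]
force: [-0.2, -0.6, -0.7]
opening: 0.0139
```

```bash
python3 - <<'E'
from h import *
plan([.6148,-.0890,.114],50.6+72)
o=ctrl.get_obs();print(o['force'],o['moment'],o['opening'])
E
```

```text
1 rows; at [ 0.6143 -0.0897  0.1141] [-1.7989e+02 -7.0000e-02  1.2185e+02] t 6.43
0.04 0.08 0.01 -0.002 -0.001 -0.013
[-0.18255613 -0.57169387 -0.68538904] [-0.22686586 -0.01898884 -0.03792856] 0.0138986139011361
```

servo_tool --rows "0 0 0 0 0 0; 0 0 0 0 0 0; 0 0 0 0 0 0; 0 0 0 0 0 0; 0 0 0 0 0 0" --grip 4.5

```text
clock: 6.85
tool_pos: [0.6148, -0.0896, 0.1144]
orientation: [-179.9, -0.1, 121.5]
force: [0.9, -0.1, 0.4]
opening: 0.0411
```

servo_tool --rows "0 0 -2 0 0 0; 0 0 -3 0 0 0; 0 0 -3 0 0 0; 0 0 -2 0 0 0; 0 0 0 0 0 0"

```text
clock: 7.27
tool_pos: [0.6135, -0.0899, 0.2162]
orientation: [-179.6, -0.2, 121.4]
force: [1.6, 0.0, 0.4]
opening: 0.0448
```

servo_tool --rows "0 0 -2 0 0 0; 0 0 -2 0 0 0; 0 0 0 0 0 0; 0 0 0 0 0 0"

```text
clock: 7.6
tool_pos: [0.6138, -0.0896, 0.2588]
orientation: [-179.8, -0.2, 121.3]
force: [-0.5, 0.1, -1.7]
opening: 0.0448
```

```bash
python3 - <<'E'
from h import *
o=ctrl.get_obs();print(o['force'],o['qvel'])
s=snap('wrist','w6.png')
for l in ['turret_handle','head_end','stem_seat','front_station']:
        r=ctrl.place_of(l,s); print(l,[(np.round(x['point'],4),round(x['confidence'],2),np.round(proj(s,x['point']))) for x in r[:2]])
E
```

```text
[-0.49725577  0.06441583 -1.65956559] [ 0.0810818  -1.07267009  1.59561275  0.56144176 -0.85469495 -0.11327341]
turret_handle [(array([ 0.6145, -0.0903,  0.1245]), 0.6, array([317., 193.]))]
head_end [(array([ 0.5972, -0.0224,  0.1328]), 0.76, array([387., 216.]))]
stem_seat [(array([ 0.5325, -0.0821,  0.0728]), 0.9, array([364., 119.]))]
front_station [(array([ 0.5382, -0.0821,  0.0645]), 0.89, array([360., 123.]))]
```

View pics/w6.png

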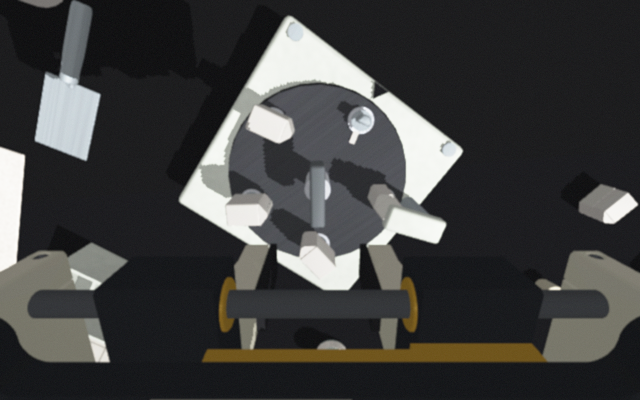

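servo_tool --rows "1 -0.7 3 0 0 0; 1 -0.7 3 0 0 0; 1 -0.6 3 0 0 0; 0 0 0 0 0 0; 0 0 0 0 0 0"

```text
clock: 8.27
tool_pos: [0.5785, -0.0749, 0.1629]
orientation: [-179.5, -0.2, 121.3]
force: [0.8, -0.7, 1.6]
opening: 0.0451
```

```bash
python3 - <<'E'
from h import *
o=ctrl.get_obs();print(o['force'],o['qvel'])
s=snap('wrist','w7.png'); np.save('w7.npy',np.array([s['eye'],s['attitude']]))
for l in ['turret_handle','stem_seat','front_station']:
        r=ctrl.place_of(l,s); print(l,[(np.round(x['point'],4),round(x['confidence'],2),np.round(proj(s,x['point']))) for x in r[:2]])
p=proj(s,ctrl.place_of('stem_seat',s)[0]['point']).astype(int); print(p)
im=cv2.imread('pics/w7.png')[p[1]-45:p[1]+55,p[0]-50:p[0]+50]; cv2.imwrite('pics/w7c.png',cv2.resize(im,None,fx=6,fy=6,interpolation=cv2.INTER_CUBIC))
E
```

```text
[ 0.7649673  -0.67172652  1.57555843] [ 0.49567651  1.30032638 -4.01111203 -1.29832179  1.43521239 -0.36001218]
turret_handle [(array([ 0.6135, -0.0882,  0.1243]), 0.72, array([275., 263.]))]
stem_seat []
front_station [(array([ 0.5375, -0.0818,  0.0643]), 0.86, array([337., 159.]))]Traceback (most recent call last):
  File "<stdin>", line 6, in <module>
IndexError: list index out of range
```

View pics/w7.png

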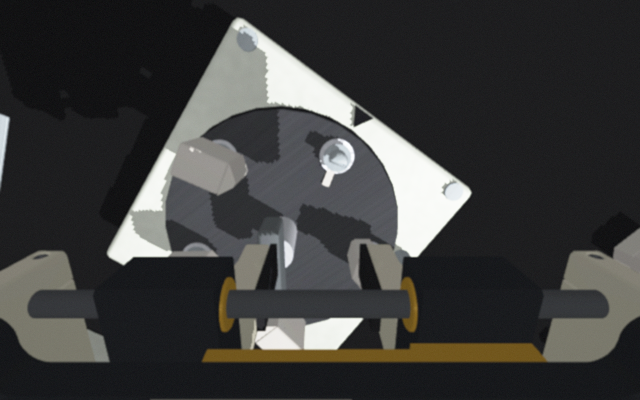

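```bash
python3 - <<'E'
from h import *
im=cv2.imread('pics/w7.png')[120:205,295:380]; cv2.imwrite('pics/w7c.png',cv2.resize(im,None,fx=7,fy=7,interpolation=cv2.INTER_CUBIC))
s=snap('wrist','w8.png'); print(s['eye'],ctrl.get_obs()['qvel']); np.save('w8.npy',np.array([s['eye'],s['attitude']]))
im=cv2.imread('pics/w8.png')[120:205,295:380]; cv2.imwrite('pics/w8c.png',cv2.resize(im,None,fx=7,fy=7,interpolation=cv2.INTER_CUBIC))
for l in ['turret_handle','stem_seat','front_station']:
        r=ctrl.place_of(l,s); print(l,[(np.round(x['point'],4),round(x['confidence'],2),np.round(proj(s,x['point']))) for x in r[:2]])
E
```

```text
[ 0.50984759 -0.11812796  0.32235087] [ 0.02010672 -0.03568522 -0.47820043 -0.0774021   0.18226794 -0.08871983]
turret_handle [(array([ 0.6113, -0.0846,  0.1257]), 0.71, array([283., 260.]))]
stem_seat [(array([ 0.5346, -0.0833,  0.0754]), 0.64, array([339., 155.]))]
front_station [(array([ 0.5374, -0.0838,  0.0636]), 0.89, array([336., 155.]))]
```

View pics/w8c.png

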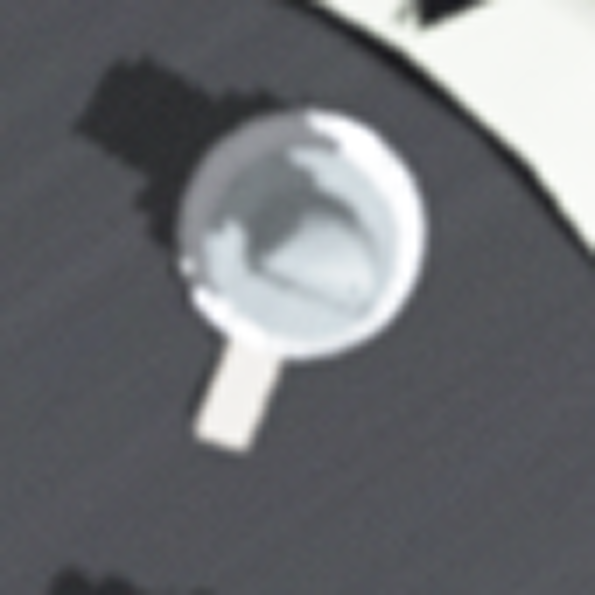

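```bash
python3 - <<'E'
from h import *
e,a=np.load('w8.npy'); K=ctrl.snapshot('wrist')['K']; s=dict(eye=e,attitude=a,K=K)
f=lambda u,v,z: ray(s,(u/7+295,v/7+120),z)
for z in (.064,.069,.075): print(z,f(302.5,232.5,z), np.linalg.norm(f(427,232,z)-f(178,232,z))/2)
t0,t1=f(258,350,.066),f(222,443,.066); d=t1-t0; print(t0,t1,np.degrees(np.arctan2(d[1],d[0])))
c=f(302.5,232.5,.07); d=t1-c; print('from center',np.degrees(np.arctan2(d[1],d[0])),np.linalg.norm(d[:2]))
d=f(360,305,.093)-f(260,263,.093); print('flat',f(310,284,.093),np.degrees(np.arctan2(d[1],d[0]))+90,np.linalg.norm(d))
print(np.hypot(*(c[:2]-[.6148,-.0893])))
E
```

```text
0.064 [ 0.53508411 -0.08299323  0.064     ] 0.01445220580725618
0.069 [ 0.53459569 -0.08367321  0.069     ] 0.014172504681925727
0.075 [ 0.53400959 -0.08448919  0.075     ] 0.013836863331529253
[ 0.54920326 -0.08034862  0.066     ] [ 0.56091503 -0.07805102  0.066     ] 11.099240897842101
from center 12.296572825516138 0.027037303792579997
flat [ 0.53635875 -0.08340836  0.093     ] 188.53663142625436 0.01135211032832022
0.08048949486187973
```

```bash
python3 - <<'E'
from h import *
im=cv2.imread('pics/w6.png'); 
a=cv2.resize(im[150:240,275:365],None,fx=6,fy=6,interpolation=cv2.INTER_CUBIC); b=cv2.resize(im[80:170,320:410],None,fx=6,fy=6,interpolation=cv2.INTER_CUBIC)
cv2.imwrite('pics/w6c.png',cv2.resize(np.hstack([a,b]),None,fx=.74,fy=.74))
E
```

```text
(no output)
```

View pics/w6c.png

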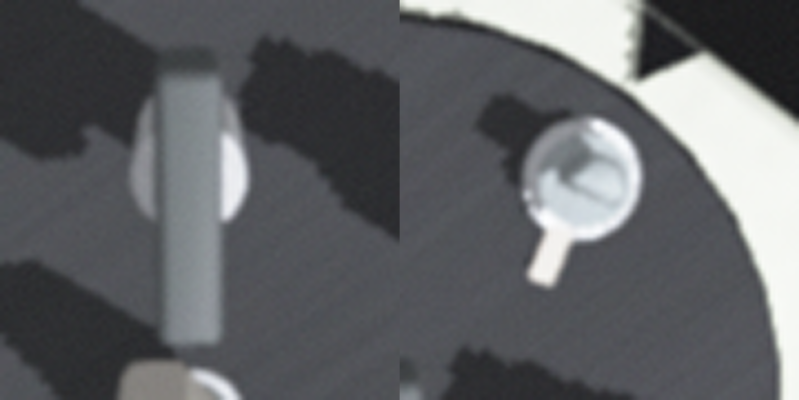

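```bash
python3 - <<'E'
from h import *
E=lambda a:R.from_euler('xyz',a,degrees=True)
e,a=np.load('w2.npy'); T=E([179.81,-.19,46.66]); off=T.inv().apply(e-np.array([.64414,-.11572,.30003])); rel=T.inv()*E(a); print(off)
T6=E([-179.8,-.2,121.3]); K=ctrl.snapshot('wrist')['K']; o=ctrl.get_obs(); print(o['tool_pos'],o['orientation'])
s=dict(K=K,eye=np.array([.6138,-.0896,.2588])+T6.apply(off),attitude=(T6*rel).as_matrix())
print('handle',ray(s,(317.7,196.8),.139))
st=(320+(582-400)/4.44,80+178/4.44); print(st)
for z in(.064,.069,.075): print(ray(s,st,z))
# check eye prediction for w8
e8,a8=np.load('w8.npy'); T8=E(o['orientation']); print(e8, o['tool_pos']+T8.apply(off))
E
```

```text
[ 0.00056801 -0.08367715 -0.15713249]
[ 0.57907146 -0.07488239  0.16376128] [-179.676636     -0.1805748   121.24452234]
handle [ 0.61321981 -0.08912153  0.139     ]
(360.990990990991, 120.09009009009009)
[ 0.53467238 -0.08229304  0.064     ]
[ 0.5347872  -0.08300959  0.069     ]
[ 0.53492498 -0.08386946  0.075     ]
[ 0.50984759 -0.11812796  0.32235087] [ 0.50825307 -0.11776338  0.32136453]
```

```bash
python3 - <<'E'
from h import *
plan([.515,.24,.2],75)
E
```

```text
8 rows; at [ 0.5791 -0.0749  0.1638] [-179.68   -0.18  121.24] t 8.82
3.78 1.35 -0.45 -0.001 -0.000 0.101; 3.90 0.97 -0.45 -0.001 -0.000 0.101; 3.98 0.57 -0.45 -0.001 -0.000 0.101; 4.01 0.17 -0.45 -0.001 -0.000 0.101; 4.01 -0.24 -0.45 -0.001 -0.000 0.101
3.97 -0.64 -0.45 -0.001 -0.000 0.101; 3.88 -1.04 -0.45 -0.001 -0.000 0.101; 3.76 -1.42 -0.45 -0.001 -0.000 0.101
```

servo_tool --rows "0 0 -2.5 0 0 0; 3.6 1.3 -1.5 0 0 0.1; 3.9 1.0 -0.4 0 0 0.1; 4.0 0.6 0 0 0 0.1; 4.0 0.2 0 0 0 0.1"

```text
clock: 9.23
tool_pos: [0.5488, 0.0792, 0.2096]
orientation: [-179.6, -0.0, 97.1]
force: [1.0, 0.1, -0.0]
opening: 0.0451
```

servo_tool --rows "4.0 -0.2 0 0 0 0.1; 4.0 -0.6 0 0 0 0.1; 3.9 -1.0 0 0 0 0.1; 3.5 -1.4 0 0 0 0.1; 0 0 0 0 0 0"

```text
clock: 9.65
tool_pos: [0.5188, 0.2473, 0.2125]
orientation: [-179.8, -0.1, 72.7]
force: [1.0, -0.7, -0.3]
opening: 0.0454
```

servo_tool --rows "0 0 0 0 0 0; 0 0 0 0 0 0"

```text
clock: 9.82
tool_pos: [0.5181, 0.2498, 0.2126]
orientation: [-179.8, -0.1, 73.0]
force: [-0.6, -0.6, 0.4]
opening: 0.0449
```

```bash
python3 - <<'E'
from h import *
o=ctrl.get_obs();print(o['qvel'],o['tool_pos'],o['orientation'])
s=snap('wrist','k1.png'); np.save('k1.npy',np.array([s['eye'],s['attitude']])); print(s['eye'],s['attitude'])
for l in ['knob_center','knob_nose','stopper']:
        r=ctrl.place_of(l,s); print(l,[(np.round(x['point'],4),round(x['confidence'],2),np.round(proj(s,x['point']))) for x in r[:2]])
E
```

```text
[ 0.60432089 -0.11455083 -0.03832917  0.0994781  -0.28555     1.10035942] [0.51808542 0.24984064 0.21257466] [-1.79792876e+02 -1.28851275e-01  7.29546481e+01]
[0.43891636 0.27419406 0.37009283] [-17.73590716  -0.08090893  72.98824568]
knob_center [(array([0.4542, 0.2658, 0.0201]), 0.84, array([314., 118.]))]
knob_nose [(array([0.478, 0.257, 0.022]), 0.87, array([313., 142.]))]
stopper [(array([ 0.5945,  0.285 , -0.0014]), 0.91, array([362., 223.]))]
```

View pics/k1.png

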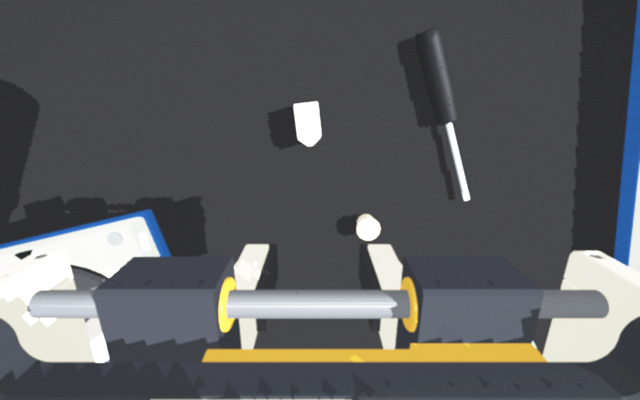

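```bash
python3 - <<'E'
from h import *
im=cv2.imread('pics/k1.png')[85:160,270:345]; cv2.imwrite('pics/k1c.png',cv2.resize(im,None,fx=8,fy=8,interpolation=cv2.INTER_CUBIC))
E
```

```text
(no output)
```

View pics/k1c.png

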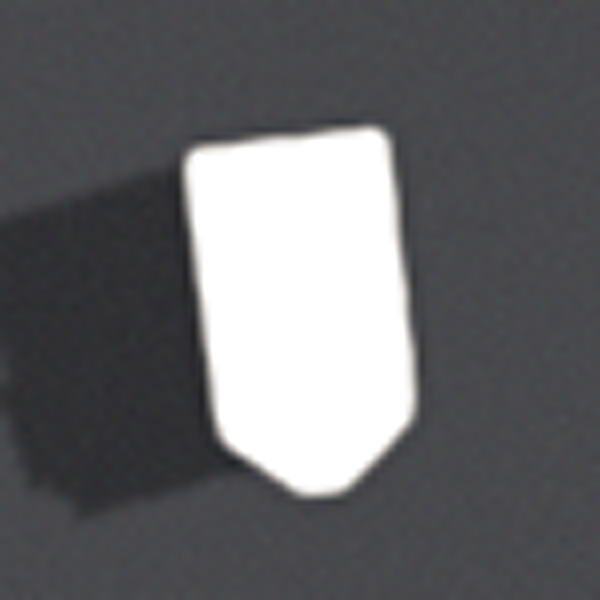

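```bash
python3 - <<'E'
from h import *
s=ctrl.snapshot('wrist'); print(s['eye'])
e,a=np.load('k1.npy'); s=dict(eye=e,attitude=a,K=s['K'])
f=lambda u,v: ray(s,(u/8+270,v/8+85),.04)
A,B,C,D,T=[f(*p) for p in [(186,152),(386,127),(416,418),(218,440),(320,497)]]
ax=((C-B)+(D-A)); ang=np.arctan2(ax[1],ax[0]); print(np.degrees(ang),np.linalg.norm(C-B),np.linalg.norm(D-A),np.linalg.norm(A-B))
u=np.array([np.cos(ang),np.sin(ang),0]); back=(A+B)/2; print('c from back',back+.017*u,'from nose',T-.025*u,np.dot(T-back,u))
w=np.array([-u[1],u[0],0]); print('lateral',[np.dot(p-back,w) for p in (A,B,C,D,T)])
x,y=(back+.019*u)[:2]
plan([x,y,.10],np.degrees(ang)+90)
E
```

```text
[0.4394049  0.27272121 0.370132  ]
-11.258888683587006 0.03562612929372634 0.035391798596447845 0.024960109709246173
c from back [0.45322152 0.25954102 0.04      ] from nose [0.4552238  0.25859787 0.04      ] 0.044147887645967714
lateral [np.float64(-0.012478021153117243), np.float64(0.0124780211531172), np.float64(0.012757126369568475), np.float64(-0.01275712636956852), np.float64(-0.0005340684153175322)]
4 rows; at [0.5185 0.2481 0.2126] [-1.7979e+02 -1.3000e-01  7.2790e+01] t 10.07
-0.21 -1.58 2.82 -0.001 -0.001 -0.026; -0.17 -1.59 2.82 -0.001 -0.001 -0.026; -0.13 -1.60 2.82 -0.001 -0.001 -0.026; -0.08 -1.60 2.82 -0.001 -0.001 -0.026
```

servo_tool --rows "-0.2 -1.6 2.2 0 0 -0.026; -0.2 -1.6 2.2 0 0 -0.026; -0.2 -1.6 2.2 0 0 -0.026; -0.2 -1.6 2.2 0 0 -0.026; 0 0 0 0 0 0"

```text
clock: 10.48
tool_pos: [0.456, 0.2531, 0.1236]
orientation: [180.0, -0.4, 78.6]
force: [-1.5, -1.6, 0.2]
opening: 0.0448
```

```bash
python3 - <<'E'
from h import *
plan([.4545,.2578,.09],78.7)
plan([.4545,.2578,.012],78.7)
E
```

```text
1 rows; at [0.456  0.2531 0.1236] [179.97  -0.38  78.57] t 10.48
0.41 -0.24 3.36 0.001 -0.007 -0.002
3 rows; at [0.456  0.2531 0.1236] [179.97  -0.38  78.57] t 10.48
0.12 -0.08 3.72 0.000 -0.002 -0.001; 0.13 -0.08 3.72 0.000 -0.002 -0.001; 0.14 -0.08 3.72 0.000 -0.002 -0.001
```

servo_tool --rows "0.4 -0.2 2 0 -0.006 0; 0 0 2 0 0 0; 0 0 1.5 0 0 0; 0 0 0 0 0 0; 0 0 0 0 0 0"

```text
clock: 10.9
tool_pos: [0.4577, 0.2554, 0.0693]
orientation: [179.8, -0.1, 78.4]
force: [0.9, -0.0, 1.3]
opening: 0.0451
```

```bash
python3 - <<'E'
from h import *
plan([.4545,.2578,.012],78.7)
s=snap('wrist','k2.png');
E
```

```text
2 rows; at [0.4577 0.2554 0.0693] [ 1.7982e+02 -1.3000e-01  7.8410e+01] t 10.9
0.08 -0.19 2.86 0.002 -0.001 -0.003; 0.08 -0.18 2.86 0.002 -0.001 -0.003
```

View pics/k2.png

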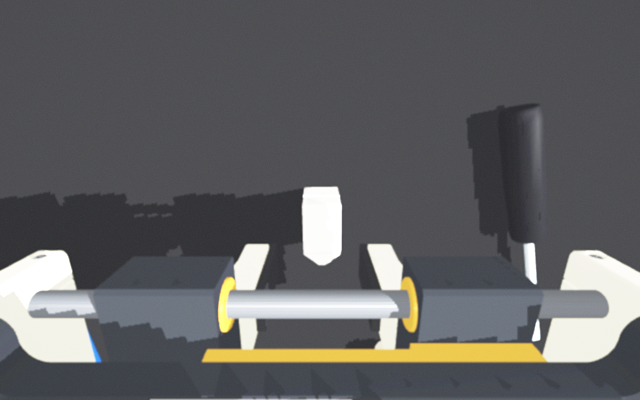

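servo_tool --rows "0.1 -0.2 2 0.002 0 0; 0.1 -0.2 2 0 0 0; 0 0 1 0 0 0; 0 0 0 0 0 0; 0 0 0 0 0 0"

```text
clock: 11.37
tool_pos: [0.4593, 0.2607, 0.0245]
orientation: [179.6, -0.6, 78.3]
force: [0.0, 0.1, 1.0]
opening: 0.0448
```

```bash
python3 - <<'E'
from h import *
plan([.4545,.2578,.012],78.7)
E
```

```text
1 rows; at [0.4593 0.2607 0.0245] [179.59  -0.63  78.32] t 11.37
-0.40 -0.42 1.25 0.007 -0.011 -0.007
```

servo_tool --rows "-0.4 -0.4 0.6 0.007 -0.011 -0.007; 0 0 0 0 0 0; 0 0 0 0 0 0"

```text
clock: 11.62
tool_pos: [0.4557, 0.2584, 0.0207]
orientation: [179.9, -0.1, 78.8]
force: [0.6, 0.2, -0.0]
opening: 0.045
```

```bash
python3 - <<'E'
from h import *
plan([.4545,.2578,.012],78.7)
E
```

```text
1 rows; at [0.4557 0.2584 0.0207] [ 1.7991e+02 -1.1000e-01  7.8770e+01] t 11.62
-0.08 -0.10 0.87 0.002 -0.002 0.001
```

servo_tool --rows "-0.1 -0.1 0.6 0.002 -0.002 0; 0 0 0.2 0 0 0; 0 0 0 0 0 0; 0 0 0 0 0 0"

```text
clock: 11.95
tool_pos: [0.4549, 0.2582, 0.0133]
orientation: [180.0, -0.1, 78.8]
force: [-0.8, 0.3, 0.5]
opening: 0.045
```

```bash
python3 - <<'E'
from h import *
plan([.4545,.2578,.012],78.7)
s=snap('wrist','k3.png')
E
```

```text
1 rows; at [0.4549 0.2582 0.0133] [ 1.7997e+02 -1.0000e-01  7.8790e+01] t 11.95
-0.04 -0.03 0.13 0.000 -0.002 0.002
```

View pics/k3.png

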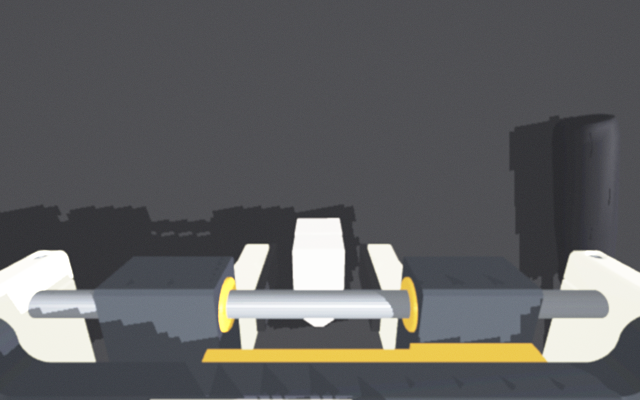

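servo_tool --rows "0 0 0 0 0 0; 0 0 0 0 0 0; 0 0 0 0 0 0; 0 0 0 0 0 0; 0 0 0 0 0 0" --grip 0

```text
clock: 12.42
tool_pos: [0.455, 0.2583, 0.0135]
orientation: [180.0, -0.1, 78.8]
force: [-0.0, -0.8, -0.7]
opening: 0.0236
```

```bash
python3 - <<'E'
from h import *
o=ctrl.get_obs(); print(o['tool_pos'],o['orientation'],o['force'])
s=snap('wrist','k4.png'); np.save('k4.npy',np.array([s['eye'],s['attitude']]))
im=cv2.imread('pics/k4.png')[205:345,250:390]; cv2.imwrite('pics/k4c.png',cv2.resize(im,None,fx=4,fy=4,interpolation=cv2.INTER_CUBIC))
E
```

```text
[0.45500034 0.25831827 0.01346825] [ 1.79962558e+02 -1.09548244e-01  7.87914815e+01] [-0.01175605 -0.83949527 -0.72707756]
```

View pics/k4c.png

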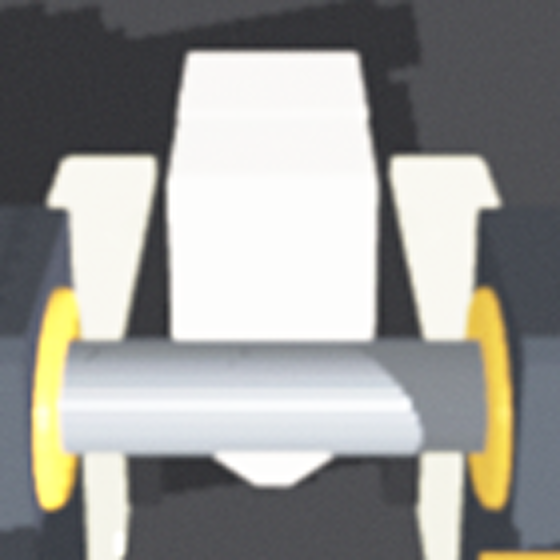

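```bash
python3 - <<'E'
from h import *
e,a=np.load('k4.npy'); o=ctrl.get_obs(); s=ctrl.snapshot('wrist'); T=R.from_euler('xyz',o['orientation'],degrees=True)
for u,v,z,n in [(273,178,.04,'top back'),(273,52,0,'bot back'),(273,487,.04,'nose'),(168,178,.04,'l'),(378,178,.04,'r')]:
    p=ray(s,(u/4+250,v/4+205),z); print(n,p.round(4),(T.inv().apply(p-o['tool_pos'])*1000).round(2))
print(s['eye'],e)
E
```

```text
top back [0.4365 0.2624 0.04  ] [  0.49 -18.89 -26.55]
bot back [0.4364 0.2625 0.    ] [  0.5  -19.07  13.45]
nose [0.4779 0.2543 0.04  ] [  0.53  23.26 -26.52]
l [0.4342 0.2507 0.04  ] [-11.42 -18.89 -26.57]
r [0.4388 0.2741 0.04  ] [ 12.39 -18.89 -26.53]
[0.37313764 0.27462225 0.17060528] [0.37314829 0.27463387 0.17061554]
```

servo_tool --rows "0 0 -2 0 0 0; 0 0 -3 0 0 0; 0 0 -4 0 0 0; 0 0 -4 0 0 0; 0 0 -3 0 0 0"

```text
clock: 12.93
tool_pos: [0.4509, 0.2537, 0.1713]
orientation: [-179.5, 0.8, 78.7]
force: [0.7, 1.0, -0.4]
opening: 0.0238
```

```bash
python3 - <<'E'
from h import *
print(ctrl.get_obs()['opening'],ctrl.get_obs()['force'])
plan([.5365,-.0839,.19],101.5)
E
```

```text
0.023832063607149335 [ 0.72235198  1.0185897  -0.385652  ]
9 rows; at [0.4509 0.2537 0.1713] [-179.47    0.79   78.71] t 12.93
-3.49 1.67 -0.17 -0.001 0.001 -0.044; -3.56 1.51 -0.18 -0.001 0.001 -0.044; -3.63 1.35 -0.18 -0.001 0.001 -0.044; -3.68 1.19 -0.18 -0.001 0.001 -0.044; -3.73 1.03 -0.19 -0.001 0.001 -0.044
-3.77 0.86 -0.19 -0.001 0.001 -0.044; -3.81 0.69 -0.19 -0.001 0.001 -0.044; -3.83 0.52 -0.20 -0.001 0.001 -0.044; -3.85 0.35 -0.20 -0.001 0.001 -0.044
```

servo_tool --rows "-3.5 1.7 -0.5 -0.001 0.001 -0.044; -3.6 1.5 -0.5 -0.001 0.001 -0.044; -3.6 1.4 -0.2 -0.001 0.001 -0.044; -3.7 1.2 -0.2 -0.001 0.001 -0.044; -3.7 1.0 -0.2 0 0.001 -0.044"

```text
clock: 13.35
tool_pos: [0.5042, 0.0694, 0.1992]
orientation: [179.5, -0.2, 92.5]
force: [1.4, 0.6, -0.5]
opening: 0.024
```

servo_tool --rows "-3.8 0.9 -0.1 0 0.001 -0.044; -3.8 0.7 0 0 0.001 -0.044; -3.8 0.5 0 0 0.001 -0.044; -3.0 0.3 0 0 0 -0.044; 0 0 0 0 0 0"

```text
clock: 13.77
tool_pos: [0.5448, -0.0835, 0.2012]
orientation: [179.3, -0.3, 103.1]
force: [1.5, -0.1, -0.4]
opening: 0.0243
```

servo_tool --rows "0 0 0 0 0 0; 0 0 0 0 0 0"

```text
clock: 13.93
tool_pos: [0.5443, -0.0857, 0.2006]
orientation: [179.4, -0.3, 102.9]
force: [-0.3, -0.3, -0.9]
opening: 0.0238
```

```bash
python3 - <<'E'
from h import *
print(ctrl.get_obs()['opening'],ctrl.get_obs()['force'],ctrl.get_obs()['moment'])
plan([.5365,-.0839,.13],101.5)
E
```

```text
0.023796401231824582 [-0.30686725 -0.2874003  -0.92983177] [-0.00256068  0.0542472  -0.04060701]
2 rows; at [ 0.5443 -0.0857  0.2006] [179.36  -0.34 102.85] t 13.93
0.15 -0.40 3.52 0.006 -0.003 0.012; 0.16 -0.38 3.53 0.006 -0.003 0.012
```

servo_tool --rows "0.1 -0.4 2 0.006 -0.003 0.012; 0.1 -0.4 2 0.006 -0.003 0.012; 0 0 0 0 0 0; 0 0 0 0 0 0"

```text
clock: 14.27
tool_pos: [0.5363, -0.0822, 0.1608]
orientation: [179.9, 0.0, 101.5]
force: [0.7, 0.0, 0.5]
opening: 0.0235
```

```bash
python3 - <<'E'
from h import *
plan([.5365,-.0839,.12],101.5)
s=snap('wrist','p1.png'); o=ctrl.get_obs(); print(o['qvel'])
im=cv2.imread('pics/p1.png')[150:345,240:400]; cv2.imwrite('pics/p1c.png',cv2.resize(im,None,fx=4,fy=4,interpolation=cv2.INTER_CUBIC)[:600])
np.save('p1.npy',np.array([s['eye'],s['attitude'],o['tool_pos'],o['orientation']]))
E
```

```text
2 rows; at [ 0.5363 -0.0822  0.1608] [1.7992e+02 1.0000e-02 1.0153e+02] t 14.27
-0.09 -0.01 2.04 0.001 0.000 0.000; -0.09 -0.01 2.04 0.001 0.000 0.000
[-0.39308551 -0.27891142  0.83413195  0.08400281 -0.33422576  0.44722159]
```

View pics/p1c.png

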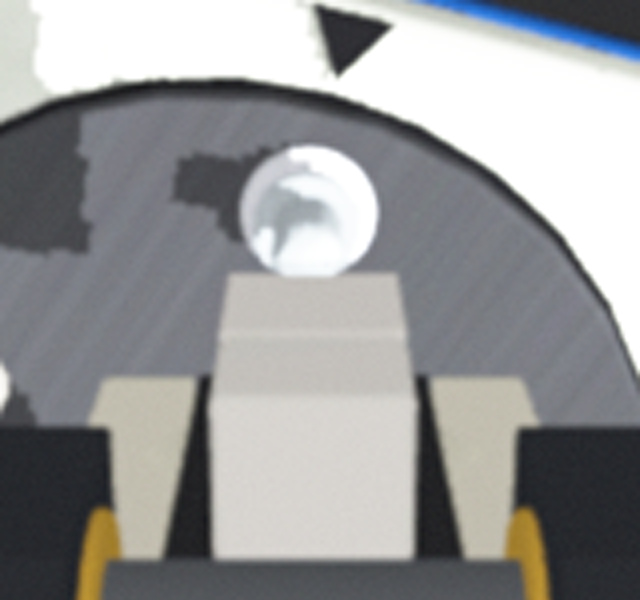

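View pics/p1.png

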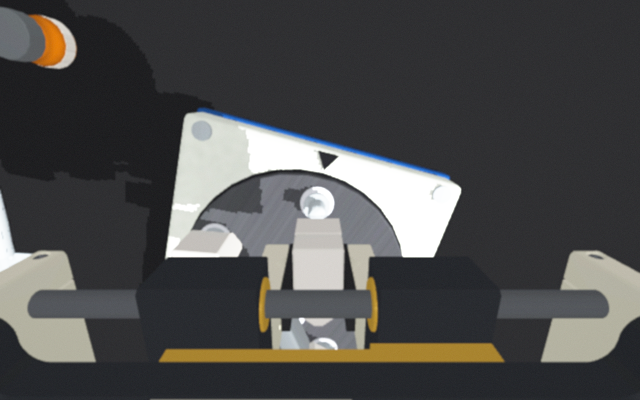

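```bash
python3 - <<'E'
from h import *
e,a,tp,to=np.load('p1.npy'); s=dict(eye=e,attitude=a,K=ctrl.snapshot('wrist')['K']); T=R.from_euler('xyz',to,degrees=True)
def q(u,v,z): 
    p=ray(s,(u/4+240,v/4+150),z); return p.round(4),(T.inv().apply(p-tp)*1000).round(2)
for z in (.064,.069,.075): print('stem',q(309.5,211.5,z))
zb=tp[2]-.0135; zt=zb+.04
print('kb',q(314.5,273,zb)); print('kt',q(313,397,zt)); print('l',q(210,397,zt),'r',q(416,397,zt))
print('kb l,r',q(227,273,zb),q(402,273,zb))
E
```

```text
stem (array([ 0.5353, -0.0828,  0.064 ]), array([-0.59, -1.06, 96.67]))
stem (array([ 0.5338, -0.0831,  0.069 ]), array([-0.58, -2.68, 91.66]))
stem (array([ 0.5318, -0.0835,  0.075 ]), array([-0.57, -4.62, 85.66]))
kb (array([ 0.5178, -0.0855,  0.1472]), array([  0.34, -18.68,  13.48]))
kt (array([ 0.5177, -0.0857,  0.1872]), array([  0.13, -18.76, -26.52]))
l (array([ 0.5201, -0.0971,  0.1872]), array([-11.56, -18.75, -26.52])) r (array([ 0.5154, -0.0743,  0.1872]), array([ 11.81, -18.78, -26.52]))
kb l,r (array([ 0.5203, -0.0978,  0.1472]), array([-12.21, -18.67,  13.48])) (array([ 0.5153, -0.0732,  0.1472]), array([ 12.89, -18.7 ,  13.48]))
```

servo_tool --rows "-0.1 0 1.2 0 0 0; 0 0 1.2 0 0 0; 0 0 1.0 0 0 0; 0 0 0 0 0 0; 0 0 0 0 0 0"

```text
clock: 14.78
tool_pos: [0.5411, -0.081, 0.1318]
orientation: [179.3, 0.1, 101.8]
force: [0.8, -0.1, -0.1]
opening: 0.0237
```

```bash
python3 - <<'E'
from h import *
print(ctrl.get_obs()['opening'],ctrl.get_obs()['force'],ctrl.get_obs()['moment'])
plan([.5363,-.0834,.112],101.5)
E
```

```text
0.023700256331122913 [ 0.84908865 -0.06063136 -0.08924991] [-0.04223593 -0.03645741 -0.03520937]
1 rows; at [ 0.5411 -0.081   0.1318] [1.7935e+02 5.0000e-02 1.0180e+02] t 14.78
-0.14 -0.54 1.97 0.011 0.001 0.005
```

servo_tool --rows "-0.15 -0.55 0.8 0.011 0.001 0.005; 0 0 0 0 0 0; 0 0 0 0 0 0"

```text
clock: 15.03
tool_pos: [0.5367, -0.0835, 0.1248]
orientation: [179.9, 0.0, 101.5]
force: [0.3, -0.6, 1.0]
opening: 0.0239
```

```bash
python3 - <<'E'
from h import *
plan([.5363,-.0834,.112],101.5)
E
```

```text
1 rows; at [ 0.5367 -0.0835  0.1248] [1.7991e+02 1.0000e-02 1.0153e+02] t 15.03
0.02 -0.04 1.28 0.002 0.000 0.001
```

servo_tool --rows "0 -0.05 0.5 0.002 0 0; 0 0 0.3 0 0 0; 0 0 0 0 0 0; 0 0 0 0 0 0"

```text
clock: 15.37
tool_pos: [0.5365, -0.0838, 0.1166]
orientation: [180.0, 0.0, 101.5]
force: [-0.2, 0.2, 0.1]
opening: 0.0237
```

```bash
python3 - <<'E'
from h import *
plan([.5363,-.0834,.112],101.5); print(ctrl.get_obs()['force'])
s=snap('wrist','p2.png')
im=cv2.imread('pics/p2.png')[150:345,240:400]; cv2.imwrite('pics/p2c.png',cv2.resize(im,None,fx=4,fy=4,interpolation=cv2.INTER_CUBIC)[:600])
E
```

```text
1 rows; at [ 0.5365 -0.0838  0.1166] [1.7998e+02 1.0000e-02 1.0151e+02] t 15.37
0.04 -0.01 0.46 0.000 0.000 0.000
[-0.17957833  0.2427258   0.11093951]
```

View pics/p2c.png

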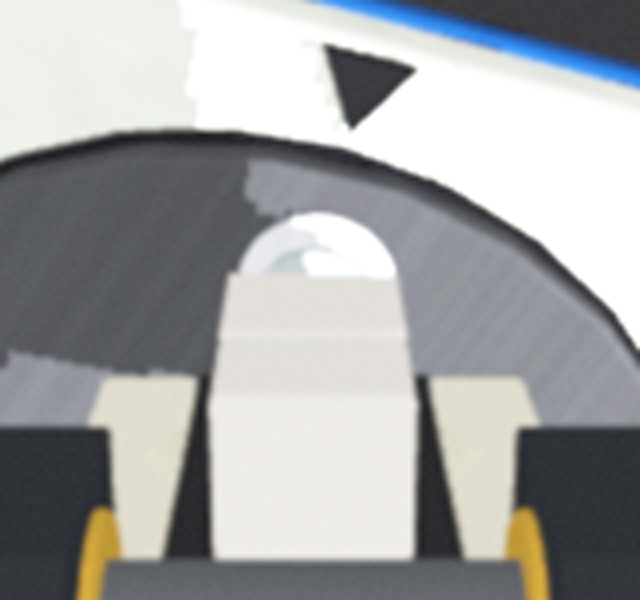

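servo_tool --rows "0.07 0 0.4 0 0 0; 0 0 0.2 0 0 0; 0 0 0 0 0 0"

```text
clock: 15.67
tool_pos: [0.5365, -0.083, 0.1103]
orientation: [180.0, 0.0, 101.5]
force: [0.1, 0.5, -1.0]
opening: 0.0237
```

```bash
python3 - <<'E'
from h import *
plan([.5363,-.0831,.100],101.5); print(ctrl.get_obs()['force'],ctrl.get_obs()['moment'])
E
```

```text
1 rows; at [ 0.5365 -0.083   0.1103] [1.7995e+02 2.0000e-02 1.0151e+02] t 15.67
-0.00 -0.02 1.03 0.001 0.000 0.000
[ 0.05728882  0.48649634 -0.99938271] [-0.03068732  0.02157512 -0.02081405]
```

servo_tool --rows "0 -0.02 0.3 0 0 0; 0 0 0.3 0 0 0; 0 0 0.3 0 0 0; 0 0 0 0 0 0"

```text
clock: 16.0
tool_pos: [0.5362, -0.083, 0.1002]
orientation: [180.0, 0.0, 101.5]
force: [-0.4, 0.1, -1.1]
opening: 0.0237
```

```bash
python3 - <<'E'
from h import *
plan([.5363,-.0831,.0885],101.5); print(ctrl.get_obs()['force'],ctrl.get_obs()['moment'])
E
```

```text
1 rows; at [ 0.5362 -0.083   0.1002] [1.7996e+02 1.0000e-02 1.0151e+02] t 16.0
-0.01 0.00 1.17 0.001 0.000 0.000
[-0.36879798  0.14007785 -1.11825971] [ 0.02654443 -0.01469056 -0.00872673]
```

servo_tool --rows "0 0 0.4 0 0 0; 0 0 0.4 0 0 0; 0 0 0.2 0 0 0; 0 0 0 0 0 0; 0 0 0 0 0 0"

```text
clock: 16.42
tool_pos: [0.5362, -0.0831, 0.0887]
orientation: [180.0, 0.0, 101.5]
force: [-0.1, -0.1, 0.2]
opening: 0.0236
```

```bash
python3 - <<'E'
from h import *
plan([.5363,-.0831,.0825],101.5); print(ctrl.get_obs()['force'],ctrl.get_obs()['moment'])
E
```

```text
1 rows; at [ 0.5362 -0.0831  0.0887] [1.7998e+02 2.0000e-02 1.0152e+02] t 16.42
-0.00 0.01 0.62 0.000 0.000 0.000
[-0.14413663 -0.0524699   0.20848983] [ 0.04638906 -0.13763693  0.03159612]
```

servo_tool --rows "0 0 0.2 0 0 0; 0 0 0.2 0 0 0; 0 0 0.1 0 0 0; 0 0 0 0 0 0"

```text
clock: 16.75
tool_pos: [0.5364, -0.0833, 0.0851]
orientation: [180.0, 0.1, 101.6]
force: [-2.6, 1.0, 5.7]
opening: 0.0235
```

```bash
python3 - <<'E'
from h import *
plan([.5363,-.0831,.0825],101.5); print(ctrl.get_obs()['force'],ctrl.get_obs()['moment'])
E
```

```text
1 rows; at [ 0.5364 -0.0833  0.0851] [1.7995e+02 6.0000e-02 1.0157e+02] t 16.75
0.02 -0.01 0.26 0.001 0.001 0.001
[-2.60986538  1.02645232  5.70788055] [0.3210981  1.06874055 0.07428753]
```

servo_tool --rows "0 0 0.3 0 0 0; 0 0 0.3 0 0 0; 0 0 0.2 0 0 0; 0 0 0.2 0 0 0; 0 0 0 0 0 0"

```text
clock: 17.17
tool_pos: [0.5367, -0.0845, 0.0832]
orientation: [179.8, 0.3, 101.8]
force: [-3.5, 1.9, 8.3]
opening: 0.0241
```

```bash
python3 - <<'E'
from h import *
plan([.5363,-.0831,.0825],101.5); print(ctrl.get_obs()['force'],ctrl.get_obs()['moment'])
E
```

```text
1 rows; at [ 0.5367 -0.0845  0.0832] [179.82   0.27 101.8 ] t 17.17
0.15 -0.02 0.07 0.003 0.005 0.005
[-3.48719653  1.87311115  8.26172193] [0.50373019 1.33422495 0.02708373]
```

servo_tool --rows "0.1 0 0.4 0.002 0.003 0.003; 0 0 0.4 0 0 0; 0 0 0.4 0 0 0; 0 0 0.4 0 0 0"

```text
clock: 17.5
tool_pos: [0.5392, -0.0854, 0.0799]
orientation: [179.5, 0.5, 102.0]
force: [-14.1, 3.1, 35.6]
opening: 0.0236
```

```bash
python3 - <<'E'
from h import *
plan([.5363,-.0831,.0825],101.5); print(ctrl.get_obs()['force'],ctrl.get_obs()['moment'])
E
```

```text
1 rows; at [ 0.5392 -0.0854  0.0799] [179.53   0.45 101.96] t 17.5
0.28 -0.23 -0.26 0.008 0.008 0.008
[-14.0955471    3.14874186  35.61352256] [1.14831076 5.27747853 0.03409621]
```

servo_tool --rows "0.15 -0.2 0.1 0.004 0.004 0.004; 0.05 -0.05 0.15 0 0 0; 0 0 0.2 0 0 0"

```text
clock: 17.75
tool_pos: [0.5393, -0.0843, 0.0813]
orientation: [179.3, 0.4, 101.8]
force: [-4.8, 0.9, 7.5]
opening: 0.024
```

```bash
python3 - <<'E'
from h import *
plan([.5363,-.0831,.0805],101.5); print(ctrl.get_obs()['force'],ctrl.get_obs()['moment'])
E
```

```text
1 rows; at [ 0.5393 -0.0843  0.0813] [179.26   0.36 101.85] t 17.75
0.18 -0.27 0.08 0.013 0.006 0.006
[-4.81020542  0.92615488  7.45828808] [0.30890844 1.67043429 0.04365748]
```

servo_tool --rows "0.15 -0.25 0.3 0.012 0.006 0.005; 0 0 0.2 0 0 0; 0 0 0.25 0 0 0"

```text
clock: 18.0
tool_pos: [0.5398, -0.084, 0.0799]
orientation: [179.5, 0.2, 101.7]
force: [-12.3, 1.5, 32.4]
opening: 0.0236
```

```bash
python3 - <<'E'
from h import *
plan([.5363,-.0831,.0805],101.5); print(ctrl.get_obs()['force'],ctrl.get_obs()['moment'])
s=snap('scene','f1.png')
im=cv2.imread('pics/f1.png')[180:310,230:380]; cv2.imwrite('pics/f1c.png',cv2.resize(im,None,fx=4,fy=4,interpolation=cv2.INTER_CUBIC))
s=snap('wrist','f2.png')
print(ctrl.get_obs()['force'],ctrl.get_obs()['tool_pos'])
E
```

```text
1 rows; at [ 0.5398 -0.084   0.0799] [179.54   0.19 101.72] t 18.0
0.16 -0.33 -0.06 0.008 0.003 0.004
[-12.31723867   1.47479676  32.39921905] [ 0.63453857  5.11765479 -0.0112673 ]
[-9.7086693   0.27766131 25.09890442] [ 0.53974575 -0.08404602  0.08008225]
```

View pics/f1c.png

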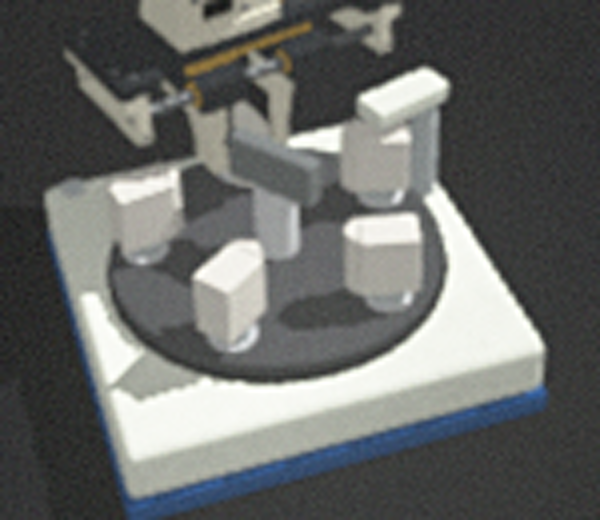

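View pics/f2.png

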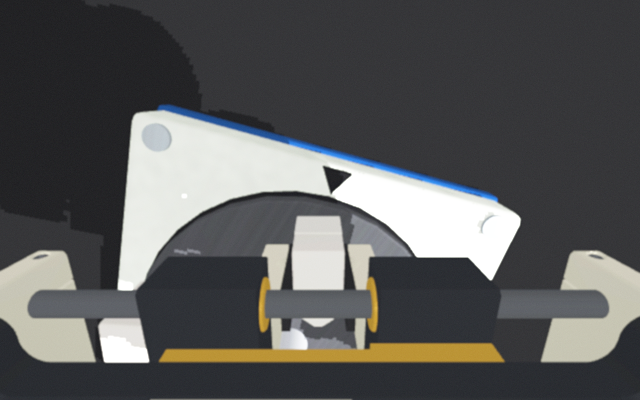

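```bash
python3 - <<'E'
from h import *
s=snap('wrist','f3.png'); o=ctrl.get_obs(); print(o['force'],o['tool_pos'],o['orientation'],o['clock'])
np.save('f3.npy',np.array([s['eye'],s['attitude'],o['tool_pos'],o['orientation']]))
im=cv2.imread('pics/f3.png')[195:345,240:400]; cv2.imwrite('pics/f3c.png',cv2.resize(im,None,fx=4,fy=4,interpolation=cv2.INTER_CUBIC))
E
```

```text
[-10.11210833   0.67187138  25.48515441] [ 0.53972424 -0.08404509  0.08008326] [179.52600769   0.18978635 101.72254536] 18.15
```

View pics/f3c.png

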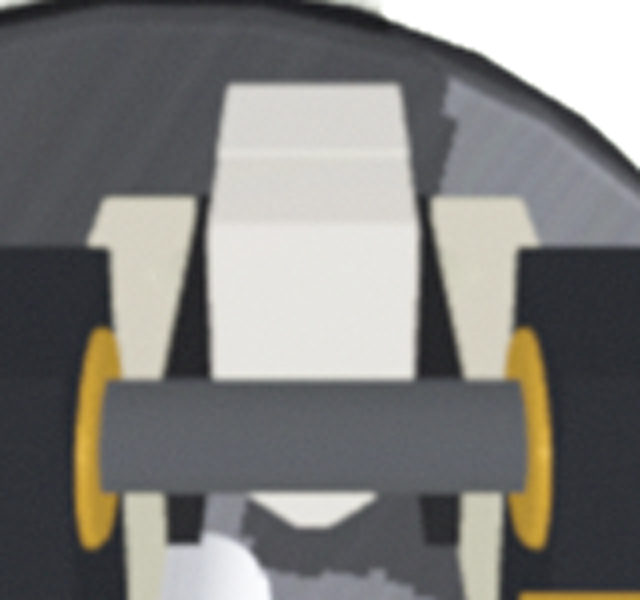

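servo_tool --rows "0.1 -0.4 0 0.006 0.002 0.003; 0 -0.3 0.1 0.003 0 0; 0 -0.2 0.15 0 0 0"

```text
clock: 18.4
tool_pos: [0.5382, -0.0845, 0.0837]
orientation: [179.1, 0.3, 101.7]
force: [-0.4, 0.8, 6.2]
opening: 0.024
```

```bash
python3 - <<'E'
from h import *
plan([.5363,-.0831,.0805],101.5); print(ctrl.get_obs()['force'],ctrl.get_obs()['moment'])
E
```

```text
1 rows; at [ 0.5382 -0.0845  0.0837] [179.13   0.25 101.73] t 18.4
0.17 -0.16 0.32 0.015 0.004 0.004
[-0.43510292  0.83620958  6.21761058] [0.38205344 0.13532195 0.0117907 ]
```

servo_tool --rows "0.1 -0.3 0.1 0.015 0.003 0.003; 0.05 -0.1 0.1 0.004 0 0; 0 0 0.1 0 0 0"

```text
clock: 18.65
tool_pos: [0.5387, -0.0836, 0.0847]
orientation: [179.6, 0.2, 101.7]
force: [-3.3, 0.9, 5.3]
opening: 0.0236
```

```bash
python3 - <<'E'
from h import *
plan([.5363,-.0831,.0805],101.5); print(ctrl.get_obs()['force'],ctrl.get_obs()['moment'])
E
```

```text
1 rows; at [ 0.5387 -0.0836  0.0847] [179.62   0.19 101.66] t 18.65
0.10 -0.23 0.41 0.007 0.003 0.003
[-3.34509295  0.85289301  5.32683669] [ 0.07222793  1.29920734 -0.02715266]
```

servo_tool --rows "0.1 -0.25 0.3 0.007 0.003 0.003; 0 -0.15 0.3 0.003 0 0; 0 -0.15 0.3 0.003 0 0; 0 -0.1 0.3 0.003 0 0"

```text
clock: 18.98
tool_pos: [0.5387, -0.0842, 0.0799]
orientation: [179.8, 0.3, 101.7]
force: [-13.5, 2.4, 39.6]
opening: 0.0238
```

```bash
python3 - <<'E'
from h import *
plan([.5363,-.0831,.0805],101.5); print(ctrl.get_obs()['force'],ctrl.get_obs()['moment'])
E
```

```text
1 rows; at [ 0.5387 -0.0842  0.0799] [179.8    0.26 101.73] t 18.98
0.15 -0.22 -0.07 0.004 0.005 0.004
[-13.47526984   2.41640134  39.59592583] [0.92424303 4.96125206 0.05999101]
```

```bash
python3 - <<'E'
from h import *
for i in range(3):
    ctrl.snapshot('wrist'); o=ctrl.get_obs(); print(o['force'].round(1),o['tool_pos'].round(4),o['orientation'].round(2))
s=snap('wrist','f4.png')
np.save('f4.npy',np.array([s['eye'],s['attitude'],o['tool_pos'],o['orientation']]))
im=cv2.imread('pics/f4.png')[195:345,240:400]; cv2.imwrite('pics/f4c.png',cv2.resize(im,None,fx=4,fy=4,interpolation=cv2.INTER_CUBIC))
s=snap('scene','f5.png'); s2=ctrl.snapshot('top')
for q in (s,s2):
  for l in ['knob_center','stem_seat','knob_nose','turret_handle','jar','stopper','spatula','screwdriver','washbottle']:
    r=ctrl.place_of(l,q); print(l,[(np.round(x['point'],4),round(x['confidence'],2)) for x in r[:2]])
E
```

```text
[-8.9  1.9 27.5] [ 0.5387 -0.0842  0.0801] [179.81   0.27 101.74]
[-9.   1.4 26.7] [ 0.5386 -0.0842  0.0801] [179.79   0.26 101.73]
[-8.6  0.1 27.3] [ 0.5386 -0.0842  0.0801] [179.78   0.25 101.72]
knob_center [(array([ 0.5353, -0.0907,  0.0909]), 0.6)]
stem_seat [(array([ 0.5611, -0.0821,  0.0898]), 0.54)]
knob_nose [(array([ 0.5605, -0.0817,  0.0871]), 0.43)]
turret_handle [(array([ 0.6165, -0.0935,  0.1281]), 0.58)]
jar [(array([ 0.455 , -0.3421,  0.0024]), 0.86)]
stopper [(array([ 0.5901,  0.2913, -0.0031]), 0.5)]
spatula [(array([ 0.6796, -0.4009,  0.0034]), 0.85)]
screwdriver [(array([ 0.4541, -0.345 ,  0.0014]), 0.66), (array([ 4.996e-01,  4.021e-01, -3.000e-04]), 0.49)]
washbottle [(array([ 5.922e-01, -4.652e-01, -5.000e-04]), 0.64)]
knob_center [(array([ 0.6119, -0.0908,  0.1276]), 0.57)]
stem_seat [(array([ 0.5305, -0.0845,  0.0696]), 0.61)]
knob_nose [(array([ 0.532 , -0.0845,  0.0686]), 0.65)]
turret_handle [(array([ 0.6156, -0.0924,  0.1223]), 0.59)]
jar [(array([ 4.567e-01, -3.421e-01, -3.000e-04]), 0.67)]
stopper [(array([ 0.592 ,  0.2869, -0.0025]), 0.43)]
spatula [(array([ 0.6813, -0.3957, -0.0013]), 0.87)]
screwdriver [(array([ 0.4988,  0.3992, -0.0059]), 0.55)]
washbottle [(array([ 0.5919, -0.4652,  0.0013]), 0.89)]
```

View pics/f4c.png

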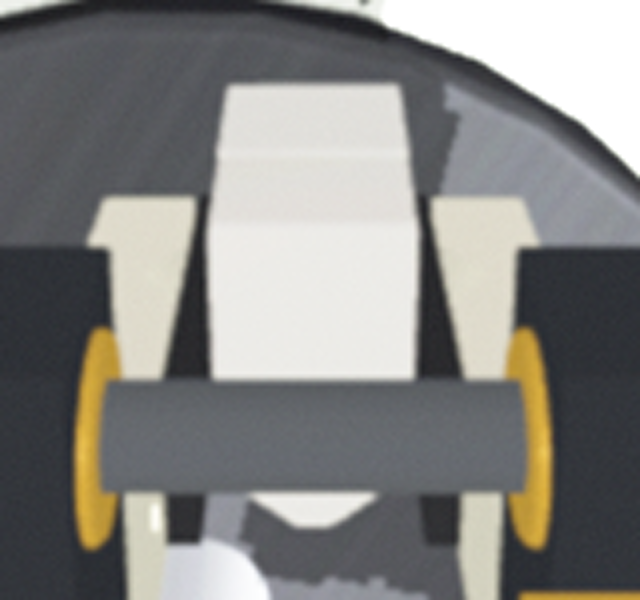

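```bash
python3 - <<'E'
from h import *
from scipy.optimize import least_squares
e,a,tp,to=np.load('f4.npy'); s=dict(eye=e,attitude=a,K=ctrl.snapshot('wrist')['K']); T=R.from_euler('xyz',to,degrees=True)
# knob in tool frame: point (y along nose, h up from bottom) -> tool (x0, y, z)
def pts(p,h0=.0135):
    dy,dz,th=p; out=[]
    for x,h in[(-.017,0),(-.017,.04),(.025,.04)]:
        hh=h-.02
        yy=dy+x*np.cos(th)+hh*np.sin(th); up=dz+.02-h0+hh*np.cos(th)-x*np.sin(th)
        out.append(proj(s,tp+T.apply([.0005,yy,-up]))[1])
    return np.array(out)
for n,ob in (('before',[218.1,249.4,326.75]),('now',[216,250.5,326.75])):
    r=least_squares(lambda p:pts(p)-ob,[0,0,0],x_scale=[.001,.001,.02]); print(n,r.x*[1000,1000,57.3],r.fun)
    dy,dz,th=r.x; c=tp+T.apply([0,dy,-(dz+.02-.0135)]); print('center',c)
E
```

```text
before [-2.16802039  0.59150191  0.02266855] [ 0.00000000e+00 -5.68434189e-14  5.68434189e-14]
center [ 0.53646707 -0.08459651  0.08719488]
now [-3.61859206  2.42593428  2.20347546] [1.13686838e-13 2.84217094e-13 1.13686838e-13]
center [ 0.53503819 -0.08488459  0.0890237 ]
```

```bash
python3 - <<'E'
from h import *
o=ctrl.get_obs(); print(o['force'],o['tool_pos'],o['clock'],o['opening'])
print(ctrl.close_job())
o=ctrl.get_obs(); print(o['force'],o['tool_pos'],o['clock'],o['opening'])
E
```

```text
[-8.80207179  0.3549302  25.78066537] [ 0.53864042 -0.08413871  0.08011159] 20.2333 0.023772762131007853
the job is handed in; nothing more can be done
None
the job is handed in; nothing more can be done
```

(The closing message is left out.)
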